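Space the combs of a gel-casting tray with a spacer block

ROBOT

A 6-joint arm with a two-finger parallel gripper is mounted at the origin on the work surface. World frame = base frame: x ahead of the robot, y to its left, z up, the work surface at z = 0. Lengths are in mm, angles in degrees, forces in N, time in s.
With the tool pointing down it reaches from about 350 to 850 mm from the base axis. Payload 8.1 kg.
Tool frame: the origin (TCP) lies midway between the tips of the shut fingers; the grasp point (between the pads) lies 19 mm behind it (r.tcp_to_grasp is the distance from the TCP to the grasp point, in mm); z points along the fingers, y is the direction in which the jaws open and shut (so a half turn about z gives the same grasp; the last joint's range is limited). The gripper opens to 85 mm and grips with 20 to 120 N. Pads are 22 mm wide; open, the fingers measure 114 mm over their backs; the gripper's body (76 mm by 85 mm) begins 54 mm behind the grasp point. The pads swing forward as they close: fully open they stand 13 mm farther back than shut.
Start: joints at [62.659, 7.471, 85.268, -0, 87.261, -4.893], TCP at [229.091, 554.547, 231.292] pointing down, gripper open.
Joint ranges: [-169.43, 169.43], [-51.17, 129.36], [1.28, 143.12], [-76.62, 256.62], [0, 156.53], [-152.29, 152.29]. Speed limits (degrees/s): [136.94, 136.94, 159.86, 180, 180, 180].

INTERFACE

Orientations are given as [roll, pitch, yaw] about the fixed x, y, z axes, in that order (R = Rz(yaw) Ry(pitch) Rx(roll)).
In Python, from bench import r gives the robot as it stands.
- The arm moves only by the tool jog_arm, never from a script. Its argument "targets" is a list of rows, each a list of 7 numbers: the shift along the tool's x, y, z in m, then the turn, a rotation vector about the tool's x, y, z in rad, then the closure, from 0 (fully open) to 1 (shut). In form: [[dx, dy, dz, wx, wy, wz, claw], ...]. A call has 1 to 5 rows; each row is the pose to reach, as a shift and turn from the pose commanded when the call began, along the tool's axes at that moment; what a row does not reach only later rows make up. A row lasts 1/12 s, in which the tool goes at most 41.7 mm and 7.16 degrees, less where a joint would pass 70% of its speed; a pose out of reach is approached as far as the arm can. A call with a gripper value outside its range is refused whole. The fingers move at their own pace and stop on an object; "newtons" is the grip in N (left out, the last holds). Time passes only in rows, so rows that repeat a pose let the fingers close. It gives the time, the measured TCP pose, the force and the opening at its end, in the units of the state.
- r.sense(): the state, without advancing time (a new reading comes with each control period).
- r.snapshot(name): name is "scene" or "top" or "wrist"; returns a dict with "pixels" (420x560x3 uint8, red, green, blue), "fx", "fy", "cx", "cy" (pixels), "origin" and "attitude" of the camera in the world. Camera axes: x right, y down, z forward; pixel columns grow to the right and rows downward; lengths in mm; the calibration is good to about 2 mm. A picture is of the moment at which its call begins. There is no depth.
- r.hand_in(): hands the job in, once; it reports no verdict.
The state is a dict: "time": time; "joint_pos": joint angles; "qd": joint speeds; "joint_efforts": joint torques, N m; "tool_pos": TCP position; "tcp_rot": TCP orientation; "ft_force": force on the tool from outside, world axes, zero at the start; "wrist_torque": the same for the moment, N m; "finger_gap": finger opening in mm.
Only numpy, scipy, OpenCV 4.12 (cv2) and the standard library are available. Lean on these libraries where they do the work, as an engineer would, in place of code of your own. Each camera call takes 0.05 s, during which the arm holds its last target.

TASK

Set the three sliding combs of the gel-casting tray at equal gaps with the thicker of the two white spacer blocks that lean in the slanted rack. Start at the clamped comb: stand the block upright on the tray floor beside the comb that is already set, with its 40 mm thickness along the row, slide the next comb up until block and bars just touch, then step the block on to the next gap, taking care not to shift a comb that is already set. At the end put the block back in its own pocket of the rack as it was, and leave the thinner block, bottle, beaker and tube rack where they are.

Things in the scene. Friction and masses are not known exactly. Their poses are not given: they have to be found in the camera images.
- comb0_top (a point): Top centre of the clamped white comb (comb 0) near one end of the tray, fixed by dark thumbscrews (79 mm high), where the row starts. y points along the row to combs 1, 2, 3; z up. Every comb: back bar 8 mm thick along y, 146 mm long along x, from 37 to 70 mm above the bench, thin teeth below; grey saddles on the tray walls reach 92 mm from the middle.
- comb1_top (a point): Top centre, 70 mm above the bench, of sliding comb 1, the first after the clamped comb: same shape and axes as comb 0 but without thumbscrews. It slides along y only, takes 8 to 9 N to push and stays where it is left. At the start it stands too far from its neighbour.
- comb2_top (a point): Top centre, 70 mm above the bench, of sliding comb 2, the second after the clamped comb: same shape and axes as comb 0 but without thumbscrews. It slides along y only, takes 8 to 9 N to push and stays where it is left. At the start it stands too far from its neighbour.
- comb3_top (a point): Top centre, 70 mm above the bench, of sliding comb 3, the third and last after the clamped comb: same shape and axes as comb 0 but without thumbscrews. It slides along y only, takes 8 to 9 N to push and stays where it is left. At the start it stands too far from its neighbour.
- tray: Clear gel-casting tray on a grey levelling base, fixed; 200 (x) x 262 mm (y). Origin on the bench under its middle; y along the row away from the clamped comb, z up. Inner floor 25 mm above the bench, 154 mm wide (x) between side walls that rise to 50 mm; black end gates 120 mm from the middle along y rise to 50 mm.
- spacer_mid (a point): Centre of the thick white spacer block: 40 mm along its x (the gauging thickness), 50 mm along its y, 70 mm along its z (height when upright); about 0.2 kg. At the start it leans in one of the two pockets of the rack, top towards the robot, its z axis 30 degrees from vertical, its y axis level along the rack's y.
- thin_spacer_mid (a point): Centre of the thinner white spacer block (24 x 50 x 70 mm, axes as the thick one), leaning in the other pocket; leave it alone.
- rack_mid (a point): Middle of the bottom line of the V of the fixed grey rack (110 x 172 mm, 78 high), 30 mm above the bench; x away from the robot, y along the rack, z up. From it a 55 mm back plate rises to -x, 30 degrees from vertical, and a 47 mm ledge square to it to +x. Pockets at y = +45 and -45 mm, 56 mm wide between 14 mm ribs: a block stands on the ledge with its -x face on the plate.
- bottle: Closed glass bottle, 56 mm across, 105 mm high, standing between tray and rack; origin under its centre; leave it alone.
- beaker: Glass beaker, 70 mm across, 90 mm high; origin under its centre; leave it alone.
- tube_rack: Blue tube rack, 90 (x) x 128 (y) x 50 mm; origin under its centre; leave it alone.
Not all that is in view belongs to the job. What is shaped like the part that bears spacer_mid but orange or yellow is not meant.

How it is judged (in metres and radians):
On the way, in this order (a step that is already met when the one before it is completed fails the run):
1. the thick block stands upright on the tray floor between comb 0 and comb 1, and fills the gap between their bars to within 1.5 mm (y of comb1_top in the frame of comb0_top between 0.0465 and 0.0495 m and y of spacer_mid in the frame of comb0_top between 0.019 and 0.029 m and x of spacer_mid in the frame of comb0_top between -0.05 and 0.05 m and z of spacer_mid in the frame of comb0_top between -0.016 and -0.004 m and angle between spacer_mid's own z axis and vertical below 0.12 rad), for 0.2 s.
2. the thick block stands upright on the tray floor between comb 1 and comb 2, and fills the gap between their bars to within 1.5 mm (y of comb2_top in the frame of comb1_top between 0.0465 and 0.0495 m and y of spacer_mid in the frame of comb1_top between 0.019 and 0.029 m and x of spacer_mid in the frame of comb1_top between -0.05 and 0.05 m and z of spacer_mid in the frame of comb1_top between -0.016 and -0.004 m and angle between spacer_mid's own z axis and vertical below 0.12 rad), for 0.2 s.
3. the thick block stands upright on the tray floor between comb 2 and comb 3, and fills the gap between their bars to within 1.5 mm (y of comb3_top in the frame of comb2_top between 0.0465 and 0.0495 m and y of spacer_mid in the frame of comb2_top between 0.019 and 0.029 m and x of spacer_mid in the frame of comb2_top between -0.05 and 0.05 m and z of spacer_mid in the frame of comb2_top between -0.016 and -0.004 m and angle between spacer_mid's own z axis and vertical below 0.12 rad), for 0.2 s.
At the end, for the whole second after the job is handed in: Along the row each of the three neighbouring comb bars' clear gaps is 40 mm to within 1.5 mm; the thick block is back in its pocket, its centre within 12 mm of where it began, leaning 25 to 30 degrees, and released (y of comb1_top in the frame of comb0_top between 0.0465 and 0.0495 m and y of comb2_top in the frame of comb1_top between 0.0465 and 0.0495 m and y of comb3_top in the frame of comb2_top between 0.0465 and 0.0495 m and distance of spacer_mid from where it was at the start of the episode below 0.012 m and angle between spacer_mid's own z axis and vertical between 0.43 and 0.62 rad); the robot touches nothing.
It fails at once if the small bottle is shifted by more than 15 mm or tipped (distance of bottle from where it was at the start of the episode above 0.015 m or angle between bottle's own z axis and vertical above 0.25 rad).
It fails at once if the beaker is shifted by more than 15 mm or tipped (distance of beaker from where it was at the start of the episode above 0.015 m or angle between beaker's own z axis and vertical above 0.25 rad).
It fails at once if the tube rack is shifted by more than 15 mm or tipped (distance of tube_rack from where it was at the start of the episode above 0.015 m or angle between tube_rack's own z axis and vertical above 0.25 rad).
It fails at once if the thin spacer block is shifted by more than 15 mm or tipped (distance of thin_spacer_mid from where it was at the start of the episode above 0.015 m or angle between thin_spacer_mid's own z axis and vertical above 0.8 rad).
It also fails if it takes over 72 s, if anything falls off the work surface, if the arm or the gripper's body presses on something with over 40 N, if the wrist force passes 120 N, or if a joint passes its speed limit or range.

## Working session

There is one attempt and no reset: what is moved stays moved. The work goes in short steps, Python scripts to look and compute and a tool call to move; the robot and the scene stay as the last step left them, time stands still between calls to the robot, and variables do not carry over. Pictures are saved under pics/ and viewed, and the job is handed in when it is done.

Besides the shell and the picture viewer there is one more tool, called after ">>>" as name([rows], argument=value, ...), one row to a line, values as JSON. jog_arm: Moves the arm, as the interface text tells. Its arguments: {"type":"object","properties":{"targets":{"type":"array","items":{"type":"array","items":{"type":"number"}}},"newtons":{"type":"number"}},"required":["targets"]}

```bash
ls; mkdir -p pics; python3 - <<'E'
from bench import r
import cv2
for n in ["scene","top","wrist"]:
    s=r.snapshot(n); cv2.imwrite(f"pics/{n}0.png",s["pixels"][:,:,::-1])
    print(n,s["fx"],s["fy"],s["cx"],s["cy"],s["origin"],s["attitude"])
print(r.sense(), r.tcp_to_grasp)
E
```

```text
pics
scene 544.4820891430667 544.4820891430667 288.7948136852117 209.81919922647663 [1691.84619604 -332.33441828 1414.38021958] [-138.35842725    0.28806469   72.49096831]
top 491.01556073151517 491.01556073151517 277.13144212293275 208.65785068365923 [ 458.02405447   18.7503215  1528.94088487] [-1.76646186e+02 -3.24976780e-02 -8.91937082e+01]
wrist 378.02388227685975 378.02388227685975 274.7491985687022 207.6713533795559 [158.71803623 583.34308008 373.69224062] [1.62660279e+02 1.61330955e-01 6.75625024e+01]
{'time': 0.15, 'joint_pos': array([ 6.26599333e+01,  7.50591347e+00,  8.53153797e+01,  2.24310551e-04,
        8.72615160e+01, -4.89497899e+00]), 'qd': array([ 0.03018266, -0.0528822 , -0.19926186,  0.02592155, -0.10462413,
       -0.11003867]), 'joint_efforts': array([ 9.19427875e-04, -5.70057678e+01, -5.01162601e+01, -1.74031952e-04,
        9.51072812e-03,  7.66606081e-05]), 'tool_pos': array([228.8794629 , 554.17016611, 230.4734912 ]), 'tcp_rot': array([-1.79917512e+02, -7.28929101e-03,  1.57554896e+02]), 'ft_force': array([ 0.40452161,  0.47152633, -0.86301143]), 'wrist_torque': array([ 0.03934527, -0.01079038,  0.04302442]), 'finger_gap': 85.53841875381725} 18.700000000000003
```

View pics/scene0.png

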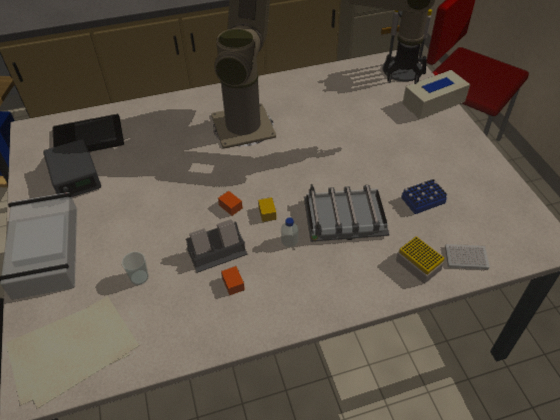

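View pics/top0.png

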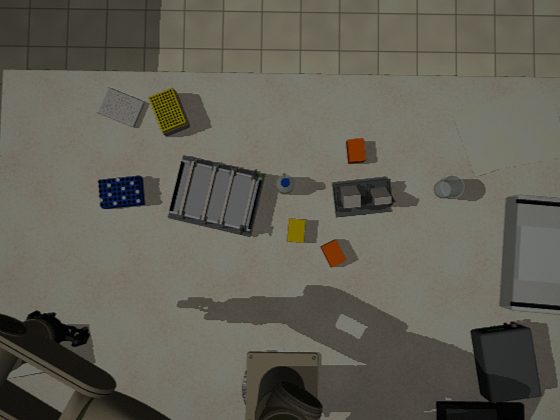

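View pics/wrist0.png

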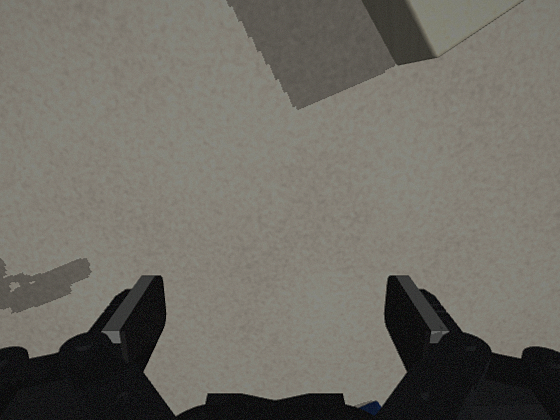

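```bash
python3 - <<'E'
import cv2
t=cv2.imread("pics/top0.png"); s=cv2.imread("pics/scene0.png")
cv2.imwrite("pics/t_tray.png",cv2.resize(t[150:242,160:300],None,fx=5.5,fy=5.5,interpolation=cv2.INTER_CUBIC))
cv2.imwrite("pics/t_rack.png",cv2.resize(t[165:225,320:410],None,fx=8,fy=8,interpolation=cv2.INTER_CUBIC))
cv2.imwrite("pics/s_tray.png",cv2.resize(s[175:245,270:395],None,fx=6,fy=6,interpolation=cv2.INTER_CUBIC))
cv2.imwrite("pics/s_rack.png",cv2.resize(s[210:275,180:255],None,fx=8,fy=8,interpolation=cv2.INTER_CUBIC))
E
```

```text
(no output)
```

View pics/t_tray.png

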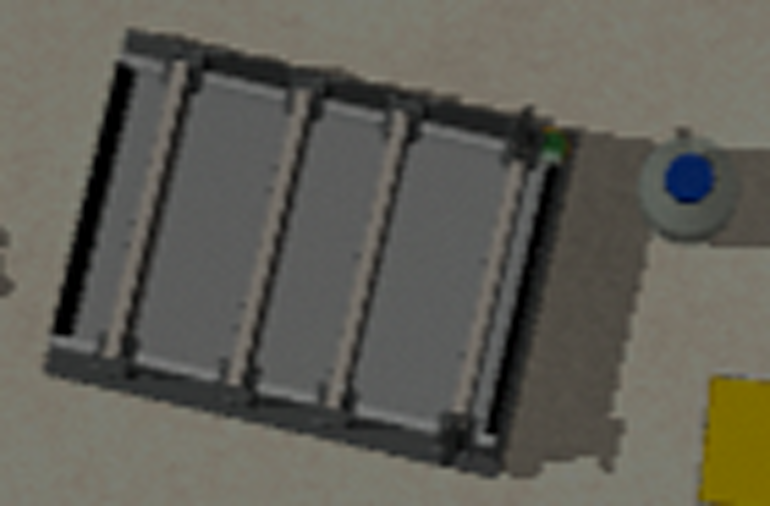

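View pics/t_rack.png

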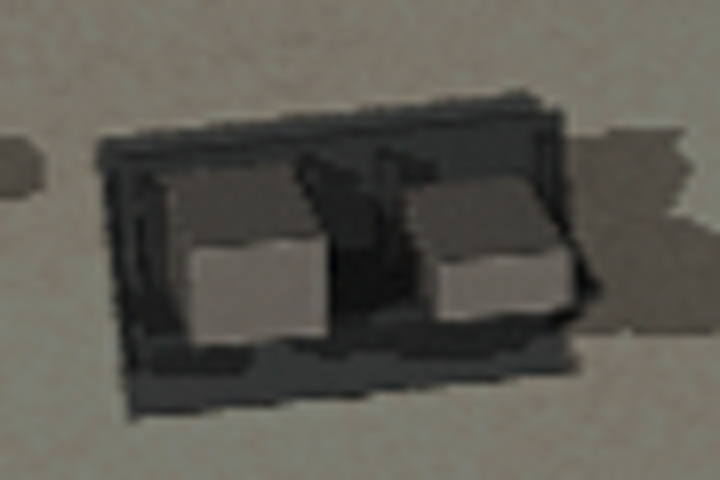

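View pics/s_tray.png

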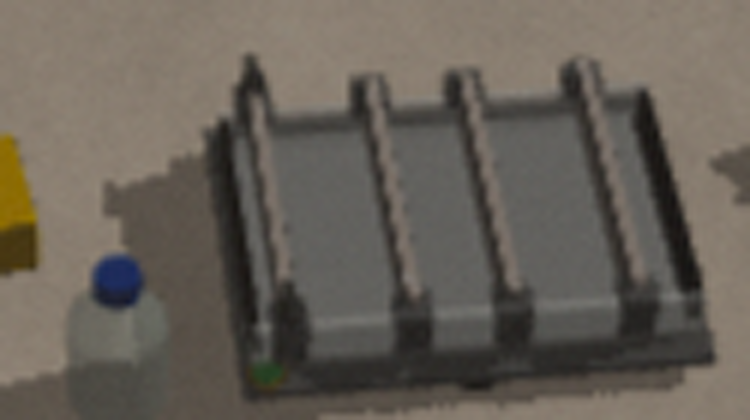

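View pics/s_rack.png

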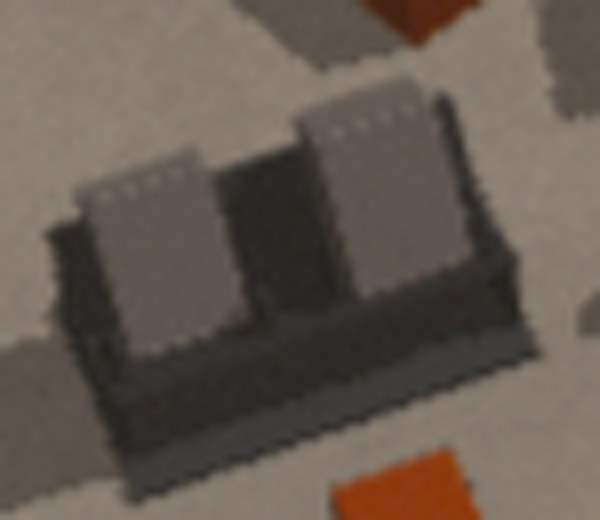

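```bash
cat > h.py <<'E'
import numpy as np, cv2, json, os
from scipy.spatial.transform import Rotation as R
CAM={"scene":dict(f=544.482,c=(288.795,209.819),o=[1691.846,-332.334,1414.380],a=[-138.35842725,0.28806469,72.49096831]),
"top":dict(f=491.0156,c=(277.1314,208.6579),o=[458.024,18.750,1528.941],a=[-176.646186,-0.0324976780,-89.1937082])}
def ray(cam,uv):
    C=CAM[cam] if isinstance(cam,str) else cam
    d=np.array([(uv[0]-C["c"][0])/C["f"],(uv[1]-C["c"][1])/C["f"],1])
    return np.array(C["o"]),R.from_euler("xyz",C["a"],degrees=True).as_matrix()@d
def atz(cam,uv,z):
    o,d=ray(cam,uv); return o+d*(z-o[2])/d[2]
def proj(cam,P):
    C=CAM[cam] if isinstance(cam,str) else cam
    M=R.from_euler("xyz",C["a"],degrees=True).as_matrix()
    q=(np.atleast_2d(P)-np.array(C["o"]))@M
    return q[:,:2]/q[:,2:]*C["f"]+np.array(C["c"])
def crop(uv,org,k): return (org[0]+(uv[0]+.5)/k-.5, org[1]+(uv[1]+.5)/k-.5)
E
python3 - <<'E'
from h import *
T=lambda u,v,z: atz("top",crop((u,v),(160,150),5.5),z)
for nm,a,b in [("c3",(180,65),(115,355)),("c2",(302,92),(238,383)),("c1",(400,112),(337,408)),("c0",(520,160),(465,410))]:
    A=T(*a,70);B=T(*b,70); print(nm,A.round(1),B.round(1),((A+B)/2).round(1),np.degrees(np.arctan2(*(A-B)[1::-1])))
for a in [(125,65),(62,333),(550,160),(485,432)]: print("gate",T(*a,50).round(1))
for a in [(130,30),(575,130),(497,475),(45,372)]: print("base",T(*a,10).round(1))
K=lambda u,v,z: atz("top",crop((u,v),(320,165),8),z)
print("thick hi edge",K(188,245,110.6),K(327,236,110.6)); print("lo",K(328,335,90.6),K(190,345,90.6))
print("thin hi",K(435,262,104),K(570,245,104)) 
for uv in [(285,183)]: print("bottle",atz("top",uv,105))
print("beaker",atz("top",(449,187),45),"tube",atz("top",(121,192),50))
print("orange",atz("top",(356,151),30),atz("top",(334,253),30),"yel",atz("top",(297,231),30))
E
```

```text
c3 [681.6 274.9  70. ] [523.2 306.3  70. ] [602.4 290.6  70. ] -11.183062441244543
c2 [667.7 208.2  70. ] [508.9 239.4  70. ] [588.3 223.8  70. ] -11.106375599984723
c1 [657.5 154.7  70. ] [496.2 185.6  70. ] [576.9 170.2  70. ] -10.841425664971048
c0 [632.2  89.1  70. ] [496.1 116.5  70. ] [564.2 102.8  70. ] -11.387204645157498
gate [684.2 308.8  50. ]
gate [535.7 339.6  50. ]
gate [634.9  73.5  50. ]
gate [484.7 106.7  50. ]
base [710.4 314.3  10. ]
base [656.9  61.1  10. ]
base [461.4 101.9  10. ]
base [515.7 357.2  10. ]
thick hi edge [ 582.94627252 -171.41167486  110.6       ] [ 586.92968994 -221.75806418  110.6       ]
lo [ 552.29960523 -225.6675371    90.6       ] [ 547.90924234 -175.05568433   90.6       ]
thin hi [ 578.58980867 -262.21869511  104.        ] [ 585.49125179 -311.34477806  104.        ]
bottle [616.68221651  -2.75559025 105.        ]
beaker [ 618.2046384  -501.65194447   45.        ] tube [588.47169335 491.72199994  50.        ]
orange [ 727.13542375 -221.20862988   30.        ] [ 413.19843427 -155.74681524   30.        ] yel [478.47145341 -42.41598594  30.        ]
```

```bash
cat >> h.py <<'E'
def Rm(e): return R.from_euler("xyz",e,degrees=True)
def load(): 
    d=json.load(open("cmd.json")); return np.array(d["p"]),R.from_quat(d["q"])
def save(p,q): json.dump(dict(p=list(map(float,p)),q=list(map(float,q.as_quat()))),open("cmd.json","w"))
def plan(wps,commit=True):
    """wps: list of (p mm, Rotation). print rows relative to commanded pose; store last as commanded (rounded)"""
    p0,q0=load()
    for p,q in wps:
        d=np.round(q0.inv().apply(np.array(p)-p0)/1000,4); w=np.round((q0.inv()*q).as_rotvec(),3)
        dist=np.linalg.norm(d)*1000; an=np.degrees(np.linalg.norm(w))
        print("row",[float(x) for x in d]+[float(x) for x in w],"dist %.0f ang %.1f rows>=%.1f"%(dist,an,max(dist/41.7,an/7.16)))
    if commit: save(p0+q0.apply(d*1000),q0*R.from_rotvec(w))
def plan1(p,q,steps):
    """split a long move into `steps` calls, commits all; prints each call's row"""
    from scipy.spatial.transform import Slerp
    p0,q0=load(); S=Slerp([0,1],R.concatenate([q0,q]))
    for i in range(1,steps+1):
        plan([(p0+(np.array(p)-p0)*i/steps,S(i/steps))])
def wristcam(s): return dict(f=s["fx"],c=(s["cx"],s["cy"]),o=list(s["origin"]),a=list(s["attitude"]))
def rackR(yaw): # tool pose for leaning block
    M=np.array([[-.8660254,0,.5],[0,1,0],[-.5,0,-.8660254]])
    return R.from_euler("z",yaw,degrees=True)*R.from_matrix(M)
def downR(yaw): # yaw = frame yaw, tool y = frame +y, tool x = frame -x
    return R.from_euler("z",yaw,degrees=True)*R.from_matrix(np.diag([-1.,1,-1]))
E
python3 - <<'E'
from h import *
save([229.091,554.547,231.292],Rm([180,0,157.556]))
p,q=load(); print(q.as_matrix().round(3))
plan1([540,205,300],downR(-11.2),2)
E
```

```text
[[-0.924  0.382  0.   ]
 [ 0.382  0.924  0.   ]
 [ 0.     0.    -1.   ]]
row [-0.2104, -0.1022, -0.0344, 0.0, 0.0, -0.098] dist 236 ang 5.6 rows>=5.7
row [-0.1994, -0.1223, -0.0343, 0.0, 0.0, -0.098] dist 236 ang 5.6 rows>=5.7
```

```bash
python3 - <<'E'
from h import *
save([229.091,554.547,231.292],Rm([180,0,157.556]))
plan1([540,205,300],downR(-11.2),3)
E
```

```text
row [-0.1403, -0.0681, -0.0229, 0.0, 0.0, -0.065] dist 158 ang 3.7 rows>=3.8
row [-0.1355, -0.0771, -0.0229, 0.0, 0.0, -0.066] dist 158 ang 3.8 rows>=3.8
row [-0.1302, -0.0859, -0.0229, 0.0, 0.0, -0.065] dist 158 ang 3.7 rows>=3.8
```

>>> jog_arm([
  [-0.1403, -0.0681, -0.0229, 0, 0, -0.065, 0],
  [-0.1403, -0.0681, -0.0229, 0, 0, -0.065, 0],
  [-0.1403, -0.0681, -0.0229, 0, 0, -0.065, 0],
  [-0.1403, -0.0681, -0.0229, 0, 0, -0.065, 0],
])

```text
time: 0.48
tool_pos: [334.0, 436.0, 254.3]
tcp_rot: [-180.0, 0.0, 161.3]
ft_force: [0.7, 0.3, -0.1]
finger_gap: 85.6
```

>>> jog_arm([
  [-0.1355, -0.0771, -0.0229, 0, 0, -0.066, 0],
  [-0.1355, -0.0771, -0.0229, 0, 0, -0.066, 0],
  [-0.1355, -0.0771, -0.0229, 0, 0, -0.066, 0],
  [-0.1355, -0.0771, -0.0229, 0, 0, -0.066, 0],
])

```text
time: 0.82
tool_pos: [437.9, 319.1, 277.4]
tcp_rot: [-180.0, 0.0, 165.0]
ft_force: [0.6, -0.6, -0.5]
finger_gap: 85.4
```

>>> jog_arm([
  [-0.1302, -0.0859, -0.0229, 0, 0, -0.065, 0],
  [-0.1302, -0.0859, -0.0229, 0, 0, -0.065, 0],
  [-0.1302, -0.0859, -0.0229, 0, 0, -0.065, 0],
  [-0.1302, -0.0859, -0.0229, 0, 0, -0.065, 0],
  [-0.1302, -0.0859, -0.0229, 0, 0, -0.065, 0],
])

```text
time: 1.23
tool_pos: [543.5, 199.9, 300.5]
tcp_rot: [-179.9, 0.1, 168.5]
ft_force: [0.6, 0.3, -0.4]
finger_gap: 85.2
```

```bash
cat > snap.py <<'E'
import sys; from h import *
from bench import r
s=r.snapshot("wrist"); cv2.imwrite(f"pics/{sys.argv[1]}.png",cv2.resize(s["pixels"][:,:,::-1],None,fx=1.4,fy=1.4,interpolation=cv2.INTER_CUBIC)); cv2.imwrite(f"pics/{sys.argv[1]}_raw.png",s["pixels"][:,:,::-1])
C=wristcam(s); C={k:list(np.array(v,float)) if k in"coa" else float(v) for k,v in C.items()}
json.dump(C,open(f"pics/{sys.argv[1]}.json","w"))
t=r.sense(); print(t["time"],t["tool_pos"].round(2),t["tcp_rot"].round(2),t["ft_force"].round(2),t["finger_gap"]); p,q=load(); print(p.round(2),q.as_euler("xyz",degrees=True).round(2))
E
python3 snap.py w1
```

```text
1.2833 [541.77 202.17 299.93] [-1.7997e+02  2.0000e-02  1.6852e+02] [ 0.1   0.61 -0.96] 85.48581972536182
[540.01 204.97 299.99] [180.     0.   168.79]
```

View pics/w1.png

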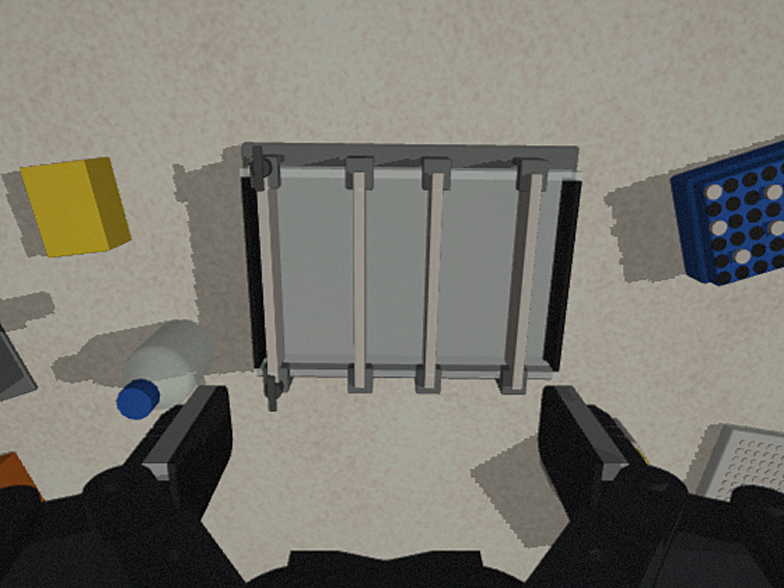

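```bash
python3 - <<'E'
import cv2
t=cv2.imread("pics/w1_raw.png")
c=t[95:300,165:425]; print(c.shape)
cv2.imwrite("pics/w1c.png",cv2.resize(c[:105],None,fx=3,fy=5,interpolation=cv2.INTER_CUBIC)) 
cv2.imwrite("pics/w1d.png",cv2.resize(c[105:],None,fx=3,fy=5,interpolation=cv2.INTER_CUBIC)) 
E
```

```text
(205, 260, 3)
```

View pics/w1c.png

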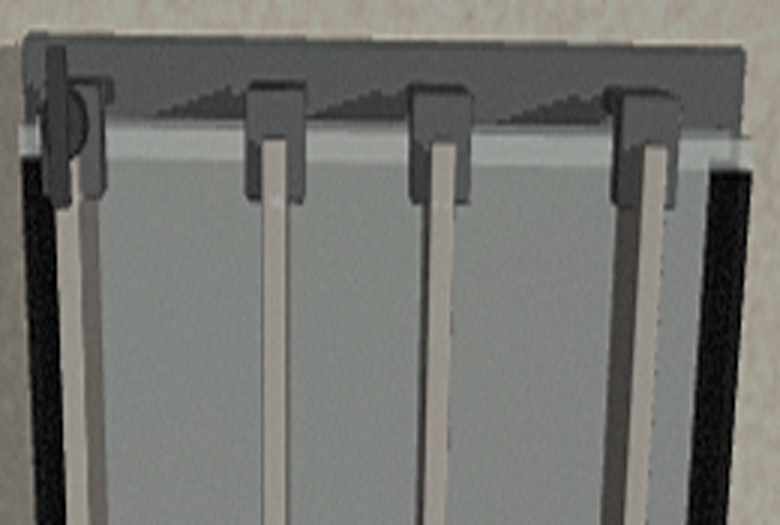

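View pics/w1d.png

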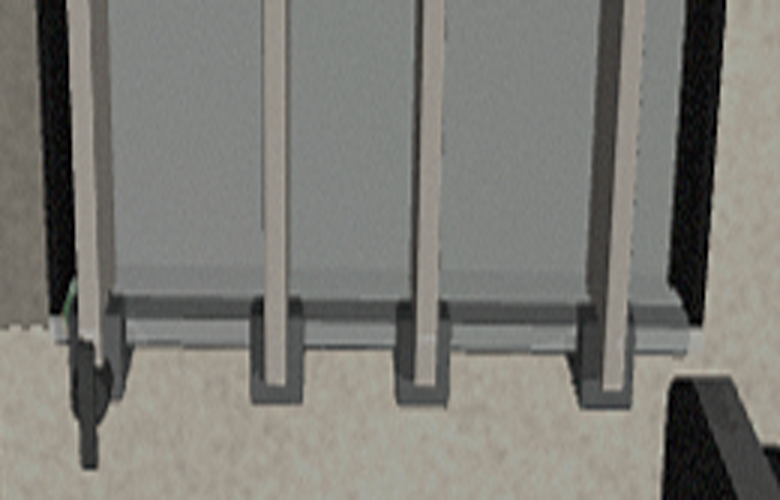

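```bash
python3 - <<'E'
from h import *
C=json.load(open("pics/w1.json"))
pt={1:((256,123),(256.7,277.2)),2:((312.7,123.6),(306.3,277.2)),3:((383.7,124.4),(369.3,278)),0:((187.7,135),(195.3,268))}
cs={}
for k in sorted(pt):
    A,B=[atz(C,u,70) for u in pt[k]]; d=B-A; print(k,((A+B)/2).round(1),np.linalg.norm(d).round(1),np.degrees(np.arctan2(d[1],d[0])).round(2)); cs[k]=(A+B)/2
    
yaw=-11.3; 
for yaw in (-10.8,-11.2,-11.6):
  M=R.from_euler("z",yaw,degrees=True); print(yaw,[M.inv().apply(cs[k]).round(1).tolist() for k in range(4)])
print([atz(C,(165+u/3,v0+v/5),z).round(1).tolist() for u,v,v0,z in [(25,33,95,10),(745,47,95,10)]])
E
```

```text
0 [563.9 107.3  70. ] 143.5 -12.16
1 [577.1 172.9  70. ] 166.1 -12.1
2 [588.3 226.5  70. ] 165.5 -12.22
3 [602.8 294.   70. ] 165.6 -12.04
-10.8 [[533.8, 211.1, 70.0], [534.5, 278.0, 70.0], [535.4, 332.7, 70.0], [537.1, 401.7, 70.0]]
-11.2 [[532.4, 214.8, 70.0], [532.5, 281.7, 70.0], [533.1, 336.4, 70.0], [534.3, 405.5, 70.0]]
-11.6 [[530.8, 218.5, 70.0], [530.5, 285.4, 70.0], [530.7, 340.1, 70.0], [531.4, 409.2, 70.0]]
[[459.4, 101.7, 10.0], [515.3, 361.2, 10.0]]
```

```bash
python3 - <<'E'
from h import *
plan1([505,-204,220],rackR(5),3)
E
```

```text
row [-0.0151, -0.136, 0.0267, -0.025, -0.173, -0.092] dist 139 ang 11.3 rows>=3.3
row [0.002, -0.1372, 0.0243, -0.024, -0.174, -0.092] dist 139 ang 11.4 rows>=3.3
row [0.0184, -0.1368, 0.0193, -0.025, -0.173, -0.092] dist 139 ang 11.3 rows>=3.3
```

>>> jog_arm([
  [-0.0151, -0.136, 0.0267, -0.025, -0.173, -0.092, 0],
  [-0.0151, -0.136, 0.0267, -0.025, -0.173, -0.092, 0],
  [-0.0151, -0.136, 0.0267, -0.025, -0.173, -0.092, 0],
  [-0.0151, -0.136, 0.0267, -0.025, -0.173, -0.092, 0],
])

```text
time: 1.62
tool_pos: [525.8, 66.1, 270.5]
tcp_rot: [179.1, 9.8, 174.0]
ft_force: [-0.1, -0.0, -1.0]
finger_gap: 85.4
```

>>> jog_arm([
  [0.002, -0.1372, 0.0243, -0.024, -0.174, -0.092, 0],
  [0.002, -0.1372, 0.0243, -0.024, -0.174, -0.092, 0],
  [0.002, -0.1372, 0.0243, -0.024, -0.174, -0.092, 0],
  [0.002, -0.1372, 0.0243, -0.024, -0.174, -0.092, 0],
])

```text
time: 1.95
tool_pos: [514.1, -70.4, 243.8]
tcp_rot: [179.0, 19.9, 179.2]
ft_force: [0.5, 0.7, 0.3]
finger_gap: 85.7
```

>>> jog_arm([
  [0.0184, -0.1368, 0.0193, -0.025, -0.173, -0.092, 0],
  [0.0184, -0.1368, 0.0193, -0.025, -0.173, -0.092, 0],
  [0.0184, -0.1368, 0.0193, -0.025, -0.173, -0.092, 0],
  [0.0184, -0.1368, 0.0193, -0.025, -0.173, -0.092, 0],
  [0.0184, -0.1368, 0.0193, -0.025, -0.173, -0.092, 0],
])

```text
time: 2.37
tool_pos: [502.9, -208.3, 217.6]
tcp_rot: [180.0, 29.9, -175.3]
ft_force: [0.8, -0.3, -0.5]
finger_gap: 85.2
```

```bash
python3 snap.py w2
```

```text
2.4167 [ 503.56 -206.    218.24] [ 179.85   29.89 -175.37] [0.32 0.8  0.42] 85.44214328241908
[ 505.03 -203.96  220.04] [ 180.     30.   -175.03]
```

View pics/w2.png

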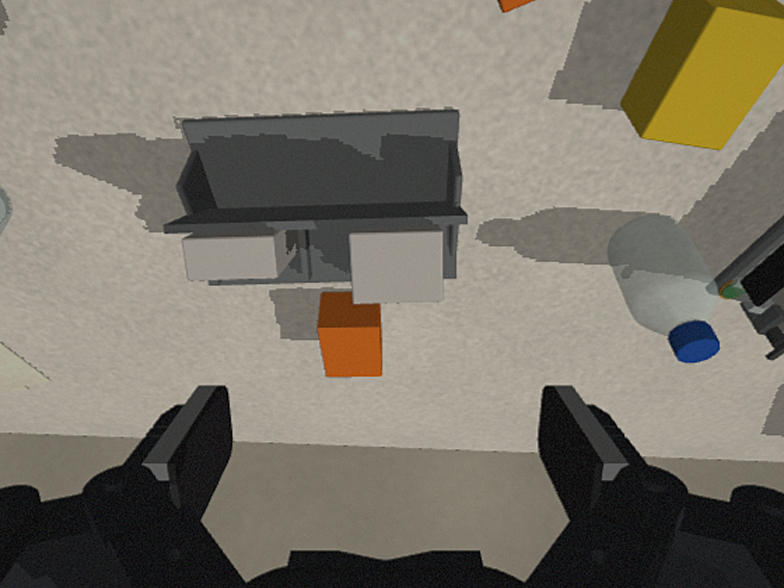

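```bash
python3 - <<'E'
import cv2
t=cv2.imread("pics/w2_raw.png")
c=t[70:225,110:345]
c=cv2.convertScaleAbs(c,alpha=1.5,beta=20)
cv2.imwrite("pics/w2c.png",cv2.resize(c,None,fx=3.4,fy=3.4,interpolation=cv2.INTER_CUBIC)) 
E
```

```text
(no output)
```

View pics/w2c.png

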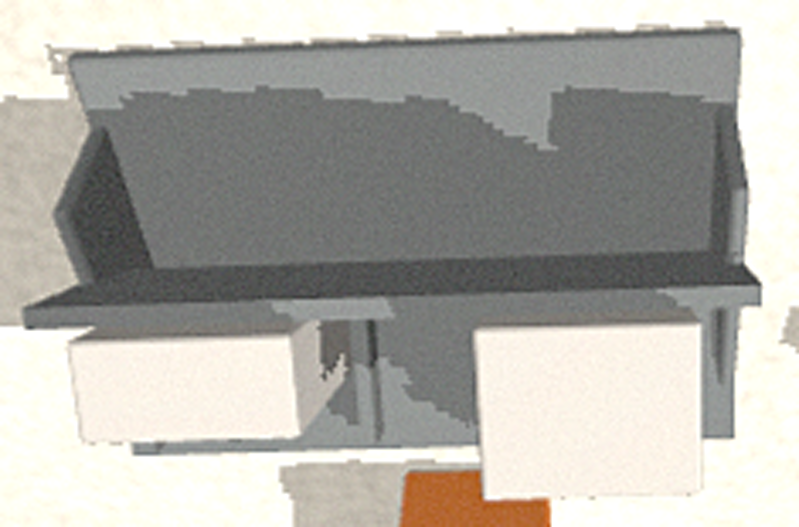

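```bash
cat > rack.py <<'E'
from h import *
from scipy.optimize import least_squares
p_=np.array([-.5,0,.8660254]); l_=np.array([.8660254,0,.5])
def rk(l,y,pp): return np.array([0,0,30])+l*l_+pp*p_+np.array([0,y,0])
def world(X,th): return R.from_euler("z",th[2],degrees=True).apply(X)+np.array([th[0],th[1],0])
E
python3 - <<'E'
from rack import *
W=json.load(open("pics/w2.json"))
w=lambda u,v:(110+(u+.5)/3.4-.5,70+(v+.5)/3.4-.5)
k=lambda u,v:crop((u,v),(320,165),8)
thk_w=[w(475,325),w(700,320),w(483,498),w(702,495)]; thk_X=[(0,-25,70),(0,25,70),(40,-25,70),(40,25,70)]
thn_w=[w(70,343),w(290,330),w(82,442),w(298,435)]; thn_X=[(0,-25,70),(0,25,70),(24,-25,70),(24,25,70)]
thk_t=[k(328,335),k(190,345),k(327,236),k(188,245)]
thn_t=[k(575,308),k(443,320),k(570,245),k(435,262)]
for nm,cam,uv,X,y0 in [("thick w",W,thk_w,thk_X,45),("thick t","top",thk_t,thk_X,45),("thin w",W,thn_w,thn_X,-45),("thin t","top",thn_t,thn_X,-45)]:
    P=np.array([rk(a,y0+b,c) for a,b,c in X])
    s=least_squares(lambda t:(proj(cam,world(P,t))-np.array(uv)).ravel(),[567,-240,5])
    print(nm,s.x.round(1),(s.fun.round(1)),"blk centre",world(rk(20,45,35)[None],s.x).round(1) if y0>0 else "")
# wrist plate corners
E
```

```text
thick w [ 588.8 -239.7    6.6] [-0.6  0.1  0.9 -0.1 -0.4  0.4  0.1 -0.1] blk centre [[ 583.4 -195.    70.3]]
thick t [ 589.2 -241.7    5.2] [-0.2 -0.1  0.  -0.   0.  -0.   0.2  0.2] blk centre [[ 584.9 -196.9   70.3]]
thin w [ 588.4 -239.1    7.9] [-1.3 -0.9 -0.   0.1  0.2  0.7  1.1  0.3] blk centre 
thin t [ 589.7 -241.6    8. ] [-0.2 -0.4 -0.5  0.2  0.4  0.1  0.3  0.1] blk centre
```

```bash
python3 - <<'E'
from rack import *
W=json.load(open("pics/w2.json"))
s=cv2.imread("pics/scene0.png"); t=[588.9,-240.5,6.5]
def draw(img,cam,org,k,segs):
    for a,b,c in segs:
        q=proj(cam,world(np.array([rk(*a),rk(*b)]),t)); q=[(int((u-org[0]+.5)*k),int((v-org[1]+.5)*k)) for u,v in q]
        cv2.line(img,q[0],q[1],c,1,cv2.LINE_AA)
segs=[((0,-86,55),(0,86,55),(0,0,255)),((47,-86,0),(47,86,0),(0,255,0)),((0,-86,0),(0,86,0),(255,0,0))]
for y in (-73,-17,17,73): segs+=[((0,y,55),(0,y,0),(0,255,255)),((0,y,0),(47,y,0),(0,255,255)),((0,y,55),(47,y,0),(255,0,255)),((0,y,14),(47,y,14),(255,255,0)),((14,y,0),(14,y,55),(255,255,0))]
img=cv2.convertScaleAbs(s[210:275,180:255],alpha=1.8,beta=20)
img=cv2.resize(img,None,fx=8,fy=8,interpolation=cv2.INTER_CUBIC); im0=img.copy(); draw(img,"scene",(180,210),8,segs)
cv2.imwrite("pics/s_rack2.png",img)
w=cv2.imread("pics/w2_raw.png")[70:225,110:345]; w=cv2.resize(cv2.convertScaleAbs(w,alpha=1.5,beta=20),None,fx=3.4,fy=3.4,interpolation=cv2.INTER_CUBIC)
draw(w,W,(110,70),3.4,segs); cv2.imwrite("pics/w_rack2.png",w)
E
```

```text
(no output)
```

View pics/s_rack2.png

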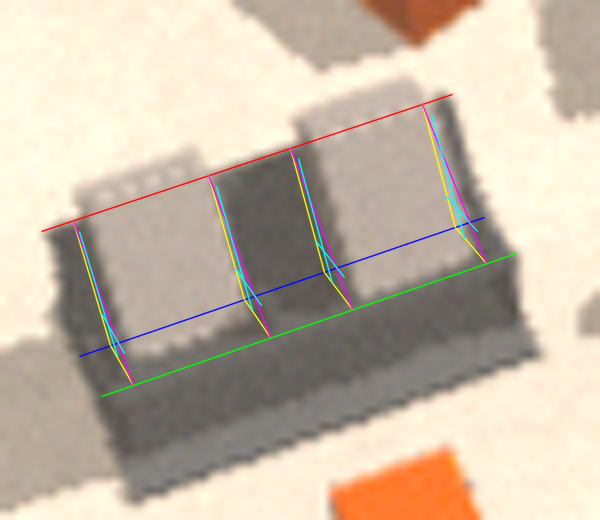

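View pics/w_rack2.png

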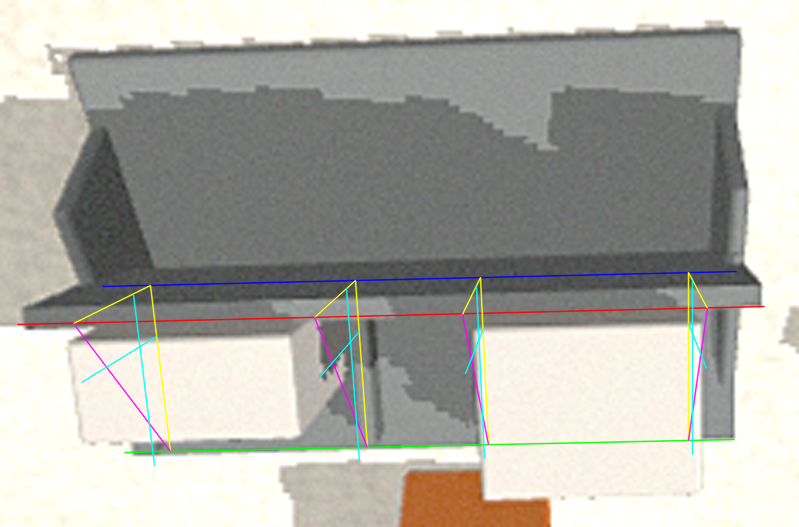

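```bash
python3 - <<'E'
from rack import *
from bench import r
t=r.sense(); print(t["tool_pos"],t["tcp_rot"])
th=[0,0,6.2]; c=np.array([584.2,-196,70.3]); pw=R.from_euler("z",6.2,degrees=True).apply(p_)
q=rackR(6.2)
plan([(c+55*pw,q)]); plan([(c+8*pw,q)])
E
```

```text
[ 503.55943149 -206.00171934  218.24224244] [ 179.85264965   29.88728855 -175.37065327]
row [0.006, 0.0005, 0.1145, -0.011, -0.0, -0.019] dist 115 ang 1.3 rows>=2.7
row [-0.0, -0.0, 0.047, 0.0, -0.0, 0.0] dist 47 ang 0.0 rows>=1.1
```

>>> jog_arm([
  [0.006, 0.0005, 0.1145, -0.011, 0, -0.019, 0.2],
  [0.006, 0.0005, 0.1145, -0.011, 0, -0.019, 0.2],
  [0.006, 0.0005, 0.1145, -0.011, 0, -0.019, 0.2],
  [0.006, 0.0005, 0.1145, -0.011, 0, -0.019, 0.2],
], newtons=40)

```text
time: 2.75
tool_pos: [554.5, -193.8, 109.4]
tcp_rot: [179.4, 29.5, -173.9]
ft_force: [-2.0, 1.1, -2.1]
finger_gap: 68.1
```

```bash
python3 snap.py w3
```

```text
2.8 [ 555.12 -194.65  112.9 ] [ 179.55   29.62 -173.8 ] [ 0.42  0.65 -0.27] 68.31415916127722
[ 580.2  -196.39   77.17] [ 180.     30.   -173.77]
```

View pics/w3.png

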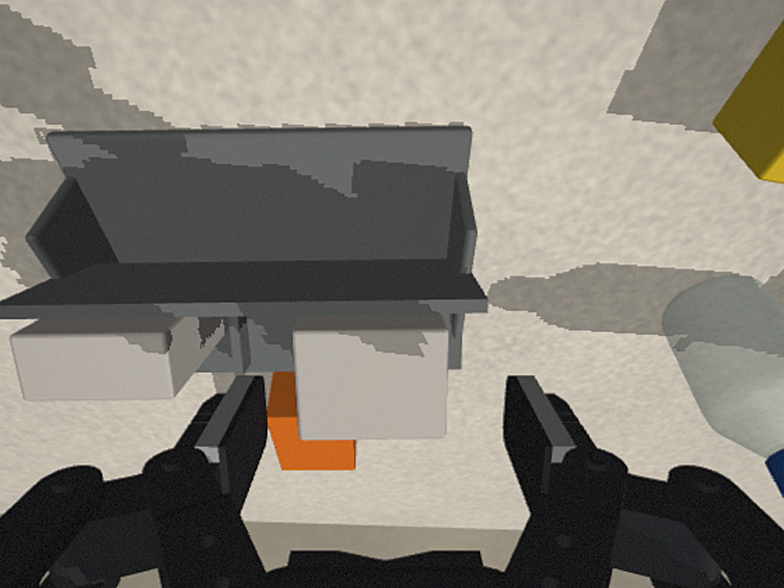

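>>> jog_arm([
  [0, 0, 0.012, 0, 0, 0, 0.2],
  [0, 0, 0.025, 0, 0, 0, 0.2],
  [0, 0, 0.036, 0, 0, 0, 0.2],
  [0, 0, 0.043, 0, 0, 0, 0.2],
  [0, 0, 0.047, 0, 0, 0, 0.2],
])

```text
time: 3.22
tool_pos: [581.1, -195.8, 78.7]
tcp_rot: [-179.9, 30.1, -173.7]
ft_force: [-0.7, -0.2, 0.2]
finger_gap: 68.6
```

>>> jog_arm([
  [0, 0, 0, 0, 0, 0, 0.2],
  [0, 0, 0, 0, 0, 0, 0.2],
])

```text
time: 3.38
tool_pos: [580.6, -196.3, 78.4]
tcp_rot: [-180.0, 30.1, -173.7]
ft_force: [-0.2, 0.2, 0.5]
finger_gap: 68.1
```

```bash
python3 snap.py w4
```

```text
3.4333 [ 580.54 -196.55   78.44] [-179.95   30.06 -173.73] [0.58 0.61 0.36] 68.1052180058177
[ 580.2  -196.39   77.17] [ 180.     30.   -173.77]
```

View pics/w4.png

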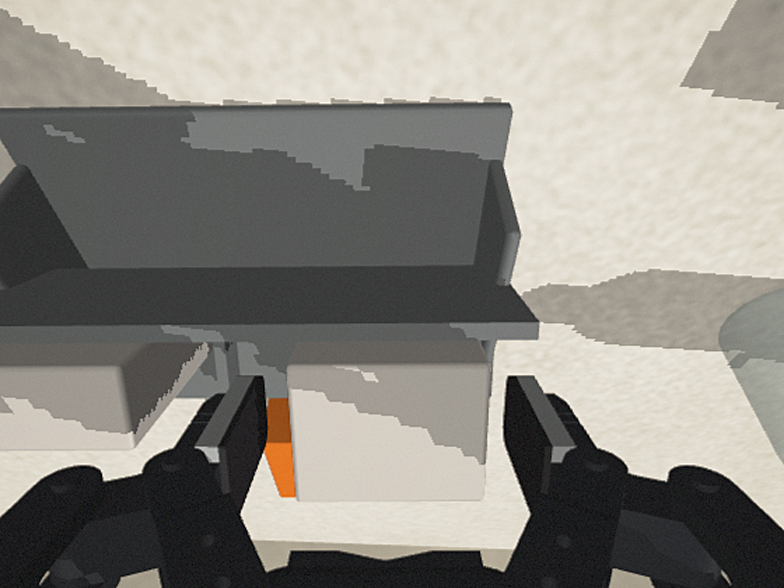

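```bash
python3 - <<'E'
from rack import *
from bench import r
W=json.load(open("pics/w4.json")); t=r.sense(); q=Rm(t["tcp_rot"]); p=t["tool_pos"]
P=[p+q.apply([x,y,-27]) for x,y in [(0,0),(20,-25),(20,25),(-20,-25),(-20,25)]]
print((proj(W,np.array(P))*1.4).round(0))
# PnP of block top
obj=np.array([(20,-25,0),(20,25,0),(-20,25,0),(-20,-25,0)],float) # tool-frame like
img=np.array([(288,362),(487,362),(484,500),(297,501)],float)/1.4
K=np.array([[W["f"],0,W["c"][0]],[0,W["f"],W["c"][1]],[0,0,1]])
ok,rv,tv=cv2.solvePnP(obj,img,K,None)
Mc=R.from_euler("xyz",W["a"],degrees=True)
c=Mc.apply(tv.ravel())+W["o"]; print("top centre world",c.round(1),"in tool",q.inv().apply(c-p).round(1)); 
Rb=q.inv()*Mc*R.from_rotvec(rv.ravel()); print(Rb.as_rotvec(degrees=True).round(1))
E
```

```text
[[384. 440.]
 [281. 368.]
 [488. 368.]
 [289. 506.]
 [479. 507.]]
top centre world [ 569.6 -196.7   98.6] in tool [ -0.7   1.  -22.9]
[-1.4 -2.8 -1.2]
```

>>> jog_arm([
  [0, 0, 0, 0, 0, 0, 0.9],
  [0, 0, 0, 0, 0, 0, 0.9],
  [0, 0, 0, 0, 0, 0, 0.9],
], newtons=40)

```text
time: 3.68
tool_pos: [580.4, -196.6, 78.3]
tcp_rot: [-180.0, 30.0, -173.8]
ft_force: [-5.2, 1.5, 6.0]
finger_gap: 49.5
```

```bash
cat >> h.py <<'E'
def rowR(yaw=-12.0): # tool x = row +y, tool y = row +x, tool z down
    return R.from_euler("z",yaw,degrees=True)*R.from_matrix(np.array([[0,1.,0],[1,0,0],[0,0,-1]]))
E
python3 - <<'E'
from h import *
p,q=load(); json.dump(dict(p=p.tolist(),q=q.as_quat().tolist()),open("grasp.json","w"))
plan([(p+q.apply([0,0,-80]),q)])
print("move"); plan1([570,135,195],rowR(),4)
E
```

```text
row [-0.0, -0.0, -0.08, 0.0, 0.0, 0.0] dist 80 ang 0.0 rows>=1.9
move
row [-0.0203, 0.0826, -0.0023, 0.123, 0.089, 0.46] dist 85 ang 27.8 rows>=3.9
row [0.019, 0.0821, -0.0127, 0.124, 0.089, 0.46] dist 85 ang 27.8 rows>=3.9
row [0.0544, 0.0628, -0.0184, 0.123, 0.089, 0.46] dist 85 ang 27.8 rows>=3.9
row [0.0777, 0.0295, -0.0183, 0.123, 0.09, 0.46] dist 85 ang 27.8 rows>=3.9
```

>>> jog_arm([
  [0, 0, -0.015, 0, 0, 0, 0.9],
  [0, 0, -0.05, 0, 0, 0, 0.9],
  [0, 0, -0.08, 0, 0, 0, 0.9],
])

```text
time: 3.93
tool_pos: [539.3, -200.1, 146.6]
tcp_rot: [179.9, 29.9, -173.8]
ft_force: [0.3, -1.2, -1.9]
finger_gap: 48.9
```

>>> jog_arm([
  [-0.0203, 0.0826, -0.0023, 0.123, 0.089, 0.46, 0.9],
  [-0.0203, 0.0826, -0.0023, 0.123, 0.089, 0.46, 0.9],
  [-0.0203, 0.0826, -0.0023, 0.123, 0.089, 0.46, 0.9],
  [-0.0203, 0.0826, -0.0023, 0.123, 0.089, 0.46, 0.9],
])

```text
time: 4.27
tool_pos: [546.9, -117.3, 158.4]
tcp_rot: [175.1, 25.3, 165.4]
ft_force: [0.4, -0.1, -3.3]
finger_gap: 49.0
```

>>> jog_arm([
  [0.019, 0.0821, -0.0127, 0.124, 0.089, 0.46, 0.9],
  [0.019, 0.0821, -0.0127, 0.124, 0.089, 0.46, 0.9],
  [0.019, 0.0821, -0.0127, 0.124, 0.089, 0.46, 0.9],
  [0.019, 0.0821, -0.0127, 0.124, 0.089, 0.46, 0.9],
])

```text
time: 4.6
tool_pos: [542.0, -31.8, 167.7]
tcp_rot: [172.5, 19.0, 144.2]
ft_force: [-0.9, -0.5, -2.3]
finger_gap: 49.6
```

>>> jog_arm([
  [0.0544, 0.0628, -0.0184, 0.123, 0.089, 0.46, 0.9],
  [0.0544, 0.0628, -0.0184, 0.123, 0.089, 0.46, 0.9],
  [0.0544, 0.0628, -0.0184, 0.123, 0.089, 0.46, 0.9],
  [0.0544, 0.0628, -0.0184, 0.123, 0.089, 0.46, 0.9],
])

```text
time: 4.93
tool_pos: [527.9, 53.3, 175.2]
tcp_rot: [172.6, 11.1, 120.3]
ft_force: [0.3, -0.2, -1.6]
finger_gap: 49.3
```

>>> jog_arm([
  [0.0777, 0.0295, -0.0183, 0.123, 0.09, 0.46, 0.9],
  [0.0777, 0.0295, -0.0183, 0.123, 0.09, 0.46, 0.9],
  [0.0777, 0.0295, -0.0183, 0.123, 0.09, 0.46, 0.9],
  [0.0777, 0.0295, -0.0183, 0.123, 0.09, 0.46, 0.9],
  [0.0777, 0.0295, -0.0183, 0.123, 0.09, 0.46, 0.9],
])

```text
time: 5.35
tool_pos: [511.4, 133.0, 181.2]
tcp_rot: [176.5, 3.4, 94.3]
ft_force: [0.0, -1.1, -2.2]
finger_gap: 49.4
```

```bash
python3 snap.py w5
```

```text
5.4 [511.42 132.3  180.93] [176.43   3.5   94.6 ] [ 0.32 -0.32 -2.86] 49.228067380802756
[569.97 135.01 194.95] [ 1.7999e+02 -3.0000e-02  7.7990e+01]
```

View pics/w5.png

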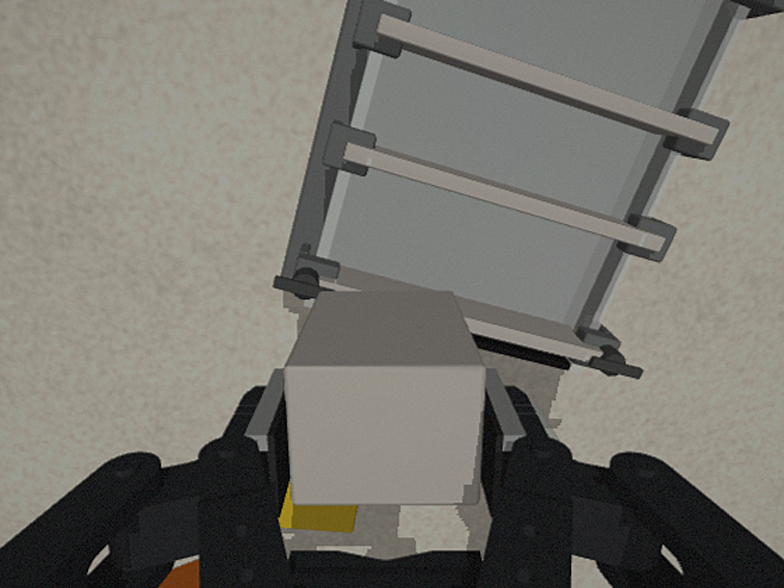

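```bash
cat >> h.py <<'E'
def resync():
    from bench import r
    t=r.sense(); save(t["tool_pos"],Rm(t["tcp_rot"])); return t
E
python3 - <<'E'
from h import *
t=resync(); print(t["qd"].round(2),t["joint_pos"].round(1))
plan([([565,140,195],rowR())])
E
```

```text
[-0.44 -1.29  1.62 -1.   -0.98 -3.9 ] [ 11.6  -4.8 103.2  -4.   78.5   7.6]
row [0.0025, 0.0548, -0.0109, 0.071, 0.052, 0.291] dist 56 ang 17.4 rows>=2.4
```

>>> jog_arm([
  [0.0025, 0.0548, -0.0109, 0.071, 0.052, 0.291, 0.9],
  [0.0025, 0.0548, -0.0109, 0.071, 0.052, 0.291, 0.9],
  [0.0025, 0.0548, -0.0109, 0.071, 0.052, 0.291, 0.9],
  [0.0025, 0.0548, -0.0109, 0.071, 0.052, 0.291, 0.9],
  [0.0025, 0.0548, -0.0109, 0.071, 0.052, 0.291, 0.9],
])

```text
time: 5.82
tool_pos: [564.6, 139.2, 194.9]
tcp_rot: [180.0, 0.0, 78.1]
ft_force: [0.3, 0.8, -2.1]
finger_gap: 48.9
```

```bash
python3 snap.py w6
```

```text
5.8667 [564.31 139.51 194.99] [179.98  -0.    78.15] [-0.69  0.2  -1.96] 49.19192260190824
[564.99 139.98 195.05] [-1.7998e+02 -2.0000e-02  7.8020e+01]
```

View pics/w6.png

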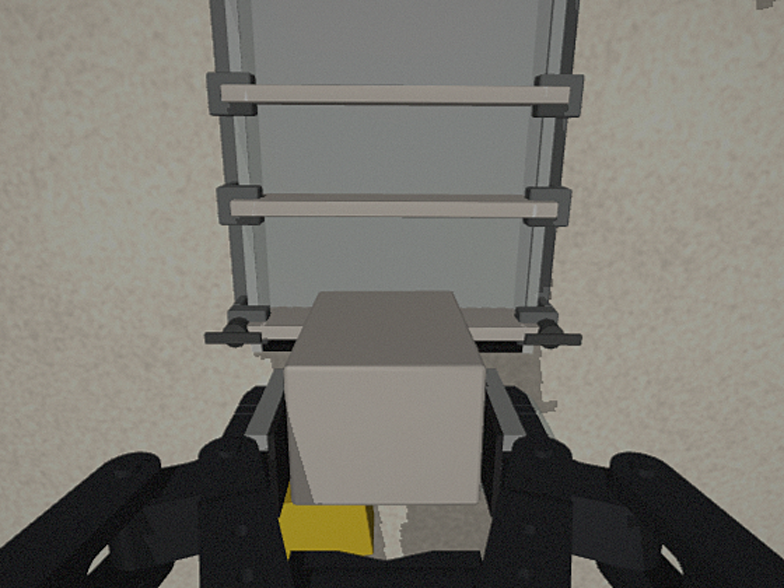

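```bash
python3 - <<'E'
import cv2
t=cv2.imread("pics/w6_raw.png")
cv2.imwrite("pics/w6c.png",cv2.resize(t[50:260,140:260],None,fx=2.8*1.6,fy=2.8,interpolation=cv2.INTER_CUBIC)) 
cv2.imwrite("pics/w6d.png",cv2.resize(t[50:260,320:425],None,fx=2.8*1.6,fy=2.8,interpolation=cv2.INTER_CUBIC)) 
E
```

```text
(no output)
```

View pics/w6c.png

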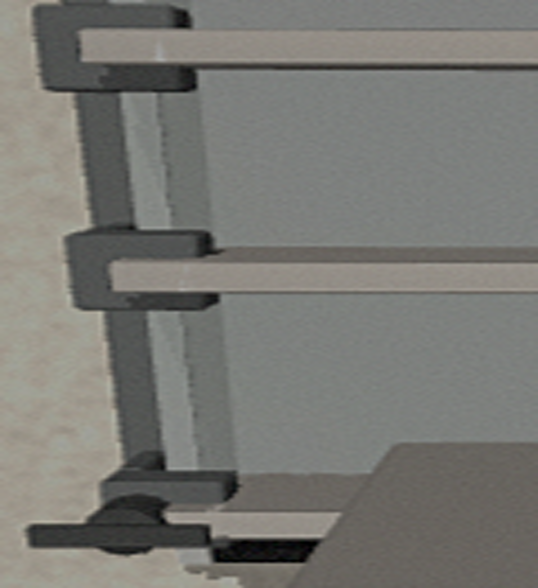

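View pics/w6d.png

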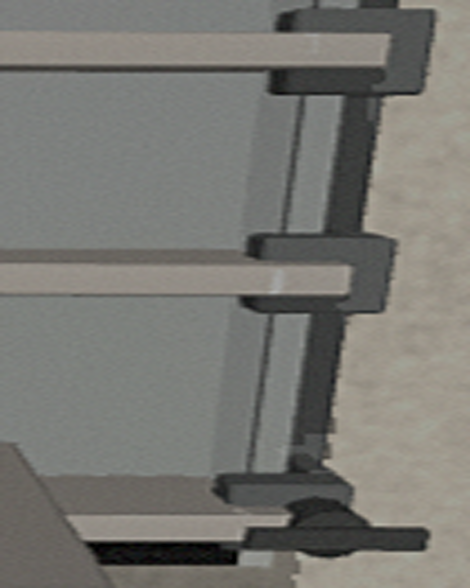

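```bash
python3 - <<'E'
from h import *
from bench import r
C=json.load(open("pics/w6.json")); t=r.sense(); p=t["tool_pos"]
for yaw in (-12,-12.3):
  M=R.from_euler("z",yaw,degrees=True).inv()
  for n,a,b in [(0,(200,237.9),(340,238.75)),(1,(166,148.75),(397,149.5)),(2,(162,66.8),(405,68.2))]:
    A,B=atz(C,a,70),atz(C,b,70); d=B-A
    m=(A+B)/2
    print(n,m.round(1),"row",M.apply(m-p).round(1),M.apply(A).round(1)[:2],M.apply(B).round(1)[:2],np.degrees(np.arctan2(d[1],d[0])).round(2))
# block in hand PnP
img=np.array([(287,366),(484,366),(479,503),(293,503)],float)/1.4
print((proj(C,np.array([p+Rm(t["tcp_rot"]).apply([x,y,-27]) for x,y in [(20,-25),(20,25),(-20,25),(-20,-25)]]))*1.4).round())
E
```

```text
0 [554.5 108.1  70. ] row [  -3.   -32.8 -125. ] [466.5 221.2] [573.4 220.8] -12.22
1 [576.7 172.9  70. ] row [   5.2   35.3 -125. ] [446.3 289.1] [610.1 289. ] -12.04
2 [588.9 225.9  70. ] row [   6.1   89.6 -125. ] [448.2 343.7] [610.  343.2] -12.16
0 [554.5 108.1  70. ] row [  -2.9  -32.8 -125. ] [465.4 223.7] [572.2 223.8] -12.22
1 [576.7 172.9  70. ] row [   5.    35.3 -125. ] [444.8 291.5] [608.6 292.2] -12.04
2 [588.9 225.9  70. ] row [   5.6   89.7 -125. ] [446.4 346. ] [608.2 346.4] -12.16
[[279. 368.]
 [486. 368.]
 [477. 506.]
 [288. 506.]]
```

```bash
cat >> h.py <<'E'
YAW=-12.1
_M=R.from_euler("z",YAW,degrees=True)
ORG=np.array([564.31,139.51,0])+_M.apply([5.3,-32.8,0])   # comb0 centre line, refined later
def row(x,y,z): return ORG*[1,1,0]+_M.apply([x,y,0])+np.array([0,0,z])
def inrow(p): q=_M.inv().apply(np.array(p)-ORG*[1,1,0]); return q
def say():
    from bench import r
    t=r.sense(); print("t %.2f"%t["time"],"row",inrow(t["tool_pos"]).round(2),"F row",_M.inv().apply(t["ft_force"]).round(1),"gap %.1f"%t["finger_gap"],"cmd row",inrow(load()[0]).round(2),"rot",(rowR(YAW).inv()*Rm(t["tcp_rot"])).as_rotvec(degrees=True).round(2)); return t
E
python3 - <<'E'
from h import *
say(); print(ORG)
plan([(row(0,30,75),rowR(YAW))])
E
```

```text
t 5.87 row [ -5.29  32.8  194.99] F row [-0.7  0.  -2. ] gap 49.2 cmd row [ -4.73  33.4  195.05] rot [-0.02  0.   -0.25]
[562.61676229 106.32773145   0.        ]
row [-0.0035, 0.0048, 0.12, -0.0, -0.0, 0.002] dist 120 ang 0.1 rows>=2.9
```

>>> jog_arm([
  [-0.0035, 0.0048, 0.03, 0, 0, 0.002, 0.9],
  [-0.0035, 0.0048, 0.065, 0, 0, 0.002, 0.9],
  [-0.0035, 0.0048, 0.095, 0, 0, 0.002, 0.9],
  [-0.0035, 0.0048, 0.113, 0, 0, 0.002, 0.9],
  [-0.0035, 0.0048, 0.12, 0, 0, 0.002, 0.9],
])

```text
time: 6.28
tool_pos: [565.3, 135.4, 71.2]
tcp_rot: [-179.7, 0.1, 78.0]
ft_force: [-1.7, 0.1, -2.3]
finger_gap: 49.4
```

```bash
python3 -c "
from h import *
say()"
```

```text
t 6.28 row [-3.48 28.98 71.23] F row [-1.7 -0.3 -2.3] gap 49.4 cmd row [3.000e-02 2.996e+01 7.504e+01] rot [ 0.3  -0.1  -0.12]
```

>>> jog_arm([
  [0, 0, 0, 0, 0, 0, 0.9],
  [0, 0, 0.003, 0, 0, 0, 0.9],
  [0, 0, 0.005, 0, 0, 0, 0.9],
])

```text
time: 6.53
tool_pos: [570.3, 136.1, 72.5]
tcp_rot: [179.8, -0.1, 77.9]
ft_force: [-0.1, -0.1, -1.8]
finger_gap: 48.8
```

>>> jog_arm([
  [0, 0, 0.0015, 0, 0, 0, 0.9],
  [0, 0, 0.003, 0, 0, 0, 0.9],
])

```text
time: 6.7
tool_pos: [570.1, 135.9, 69.2]
tcp_rot: [179.8, -0.1, 77.9]
ft_force: [-6.2, -3.0, 18.5]
finger_gap: 49.2
```

>>> jog_arm([
  [0, 0, -0.002, 0, 0, 0, 0.9],
  [0, 0, -0.002, 0, 0, 0, 0.2],
  [0, 0, -0.002, 0, 0, 0, 0.2],
  [0, 0, -0.002, 0, 0, 0, 0.2],
])

```text
time: 7.03
tool_pos: [569.2, 135.8, 69.8]
tcp_rot: [180.0, -0.1, 77.8]
ft_force: [-1.3, 0.1, -0.5]
finger_gap: 68.1
```

```bash
python3 - <<'E'
from h import *
p,q=load(); save(p-[0,0,6.0],q); t=say()
from bench import r
print(json.dumps([round(x,2) for x in t["tool_pos"]]))
# up 45 -> z 114.. then over comb1 far side
p,q=load()
plan([(p+[0,0,52],q)])
# push start: comb1 at y~67.5 ; finger tool half width 11 -> TCP y=67.5+4+11+8
plan([(row(0,96,122),rowR(YAW))])
plan([(row(0,96,57),rowR(YAW))])
E
```

```text
t 7.03 row [ 0.22 30.24 69.78] F row [-1.3 -0.2 -0.5] gap 68.1 cmd row [3.000e-02 2.996e+01 6.904e+01] rot [-0.05  0.07  0.06]
[569.17, 135.85, 69.78]
row [0.0, -0.0, -0.052, 0.0, 0.0, 0.0] dist 52 ang 0.0 rows>=1.2
row [0.0661, -0.0, -0.0009, -0.0, -0.0, 0.0] dist 66 ang 0.0 rows>=1.6
row [-0.0001, -0.0, 0.065, -0.0, -0.0, 0.0] dist 65 ang 0.0 rows>=1.6
```

>>> jog_arm([
  [0, 0, -0.035, 0, 0, 0, 0.2],
  [0, 0, -0.052, 0, 0, 0, 0.2],
  [0.035, 0, -0.053, 0, 0, 0, 1],
  [0.0661, 0, -0.0529, 0, 0, 0, 1],
  [0.0661, 0, -0.0529, 0, 0, 0, 1],
])

```text
time: 7.45
tool_pos: [583.8, 205.0, 123.5]
tcp_rot: [179.9, -0.2, 78.0]
ft_force: [0.7, -0.4, 0.2]
finger_gap: 32.7
```

>>> jog_arm([
  [0, 0, 0.02, 0, 0, 0, 1],
  [0, 0, 0.045, 0, 0, 0, 1],
  [0, 0, 0.06, 0, 0, 0, 1],
  [0, 0, 0.065, 0, 0, 0, 1],
])

```text
time: 7.78
tool_pos: [580.3, 199.8, 53.6]
tcp_rot: [-179.7, 0.1, 77.8]
ft_force: [-1.0, 0.2, -0.2]
finger_gap: -0.0
```

```bash
python3 -c "
from h import *
say()"; python3 snap.py w7
```

```text
t 7.78 row [-2.27 95.12 53.64] F row [-1.   0.  -0.2] gap -0.0 cmd row [2.000e-02 9.596e+01 5.697e+01] rot [ 0.27 -0.09  0.05]
7.8333 [580.57 199.81  54.05] [-1.7974e+02  8.0000e-02  7.7840e+01] [-1.49 -0.4  -0.06] 0.029768587023901283
[582.75 200.15  56.97] [-1.7998e+02 -2.0000e-02  7.7910e+01]
```

View pics/w7.png

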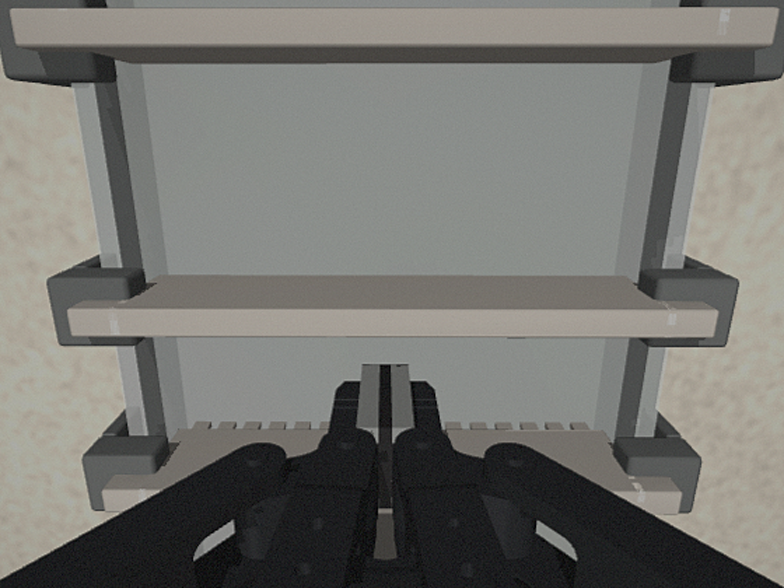

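>>> jog_arm([
  [-0.006, 0, 0, 0, 0, 0, 1],
  [-0.012, 0, 0, 0, 0, 0, 1],
  [-0.017, 0, 0, 0, 0, 0, 1],
  [-0.021, 0, 0, 0, 0, 0, 1],
  [-0.024, 0, 0, 0, 0, 0, 1],
])

```text
time: 8.25
tool_pos: [578.8, 177.8, 58.8]
tcp_rot: [179.9, -0.3, 77.8]
ft_force: [2.2, 7.6, -5.9]
finger_gap: -0.1
```

```bash
python3 -c "
from h import *
p,q=load(); save(p+q.apply([-24,0,0]),q); say()"
```

```text
t 8.25 row [ 0.81 73.26 58.84] F row [ 0.6  7.9 -5.9] gap -0.1 cmd row [2.000e-02 7.196e+01 5.696e+01] rot [-0.14  0.26  0.09]
```

>>> jog_arm([
  [-0.002, 0, 0, 0, 0, 0, 1],
  [-0.004, 0, 0, 0, 0, 0, 1],
  [-0.0055, 0, 0, 0, 0, 0, 1],
  [-0.007, 0, 0, 0, 0, 0, 1],
])

```text
time: 8.58
tool_pos: [577.4, 171.3, 58.8]
tcp_rot: [179.9, -0.3, 77.8]
ft_force: [3.2, 8.4, -6.2]
finger_gap: -0.3
```

```bash
python3 -c "
from h import *
p,q=load(); save(p+q.apply([-7,0,0]),q); say()"
```

```text
t 8.58 row [ 0.79 66.65 58.81] F row [ 1.4  8.9 -6.2] gap -0.3 cmd row [2.000e-02 6.496e+01 5.695e+01] rot [-0.15  0.28  0.08]
```

>>> jog_arm([
  [-0.001, 0, 0, 0, 0, 0, 1],
  [-0.002, 0, 0, 0, 0, 0, 1],
])

```text
time: 8.75
tool_pos: [577.0, 169.5, 58.8]
tcp_rot: [179.8, -0.3, 77.8]
ft_force: [2.8, 9.8, -4.5]
finger_gap: -0.3
```

>>> jog_arm([
  [-0.001, 0, 0, 0, 0, 0, 1],
])

```text
time: 8.83
tool_pos: [576.8, 168.6, 58.8]
tcp_rot: [179.8, -0.3, 77.8]
ft_force: [3.6, 9.4, -5.4]
finger_gap: -0.1
```

```bash
python3 -c "
from h import *
p,q=load(); save(p+q.apply([-3,0,0]),q); say()"
```

```text
t 8.83 row [ 0.78 63.84 58.84] F row [ 1.5  9.9 -5.4] gap -0.1 cmd row [3.000e-02 6.196e+01 5.695e+01] rot [-0.15  0.29  0.07]
```

>>> jog_arm([
  [-0.001, 0, 0, 0, 0, 0, 1],
])

```text
time: 8.92
tool_pos: [576.8, 168.4, 58.9]
tcp_rot: [179.8, -0.4, 77.8]
ft_force: [4.7, 17.6, -7.7]
finger_gap: 0.1
```

>>> jog_arm([
  [-0.001, 0, 0, 0, 0, 0, 1],
])

```text
time: 9.0
tool_pos: [576.8, 168.4, 58.9]
tcp_rot: [179.8, -0.5, 77.8]
ft_force: [6.6, 21.9, -9.6]
finger_gap: 0.0
```

>>> jog_arm([
  [-0.001, 0, 0, 0, 0, 0, 1],
])

```text
time: 9.08
tool_pos: [576.7, 168.3, 59.0]
tcp_rot: [179.8, -0.6, 77.9]
ft_force: [8.6, 25.8, -11.8]
finger_gap: 0.1
```

```bash
python3 -c "
from h import *
p,q=load(); save(p+q.apply([-3,0,0]),q); say()
plan([(row(0,78,57),rowR(YAW)),(row(0,78,90),rowR(YAW)),(row(0,76,127),rowR(YAW)),(row(0,42,127),rowR(YAW)),(row(0,24,127),rowR(YAW))])
plan([(row(0,24,95),rowR(YAW)),(row(0,24,78),rowR(YAW)),(row(0,24,69),rowR(YAW))])"
```

```text
t 9.08 row [ 0.79 63.57 58.97] F row [  3.   27.  -11.8] gap 0.1 cmd row [3.000e-02 5.896e+01 5.695e+01] rot [-0.2   0.55  0.05]
row [0.019, -0.0, -0.0, -0.0, -0.0, 0.0] dist 19 ang 0.0 rows>=0.5
row [0.0191, -0.0, -0.033, -0.0, -0.0, 0.0] dist 38 ang 0.0 rows>=0.9
row [0.0171, -0.0, -0.07, -0.0, -0.0, 0.0] dist 72 ang 0.0 rows>=1.7
row [-0.0169, -0.0001, -0.0701, -0.0, -0.0, 0.0] dist 72 ang 0.0 rows>=1.7
row [-0.0349, -0.0001, -0.0701, -0.0, -0.0, 0.0] dist 78 ang 0.0 rows>=1.9
row [-0.0, 0.0001, 0.032, -0.0, -0.0, 0.0] dist 32 ang 0.0 rows>=0.8
row [-0.0001, 0.0001, 0.049, -0.0, -0.0, 0.0] dist 49 ang 0.0 rows>=1.2
row [-0.0001, 0.0001, 0.058, -0.0, -0.0, 0.0] dist 58 ang 0.0 rows>=1.4
```

>>> jog_arm([
  [0.019, 0, 0, 0, 0, 0, 1],
  [0.0191, 0, -0.033, 0, 0, 0, 0.2],
  [0.0171, 0, -0.07, 0, 0, 0, 0.2],
  [-0.0169, 0, -0.0701, 0, 0, 0, 0.2],
  [-0.0349, 0, -0.0701, 0, 0, 0, 0.2],
])

```text
time: 9.5
tool_pos: [570.4, 128.7, 132.7]
tcp_rot: [179.5, -0.2, 77.9]
ft_force: [-1.2, -0.3, -0.1]
finger_gap: 48.2
```

>>> jog_arm([
  [0, 0, 0, 0, 0, 0, 0.2],
  [0, 0, 0, 0, 0, 0, 0.2],
])

```text
time: 9.67
tool_pos: [568.3, 128.9, 129.0]
tcp_rot: [179.9, -0.1, 77.7]
ft_force: [-0.5, -0.3, -0.1]
finger_gap: 68.3
```

```bash
python3 -c "
from h import *
say()"; python3 snap.py w8
```

```text
t 9.67 row [  0.77  23.28 128.97] F row [-0.5 -0.4 -0.1] gap 68.3 cmd row [4.000e-02 2.396e+01 6.904e+01] rot [-0.13  0.11  0.2 ]
9.7167 [568.09 129.71 128.47] [ 1.7991e+02 -1.0000e-01  7.7750e+01] [ 0.17  0.08 -0.05] 68.14661644043015
[567.67 129.74  69.04] [-1.7998e+02 -2.0000e-02  7.7910e+01]
```

View pics/w8.png

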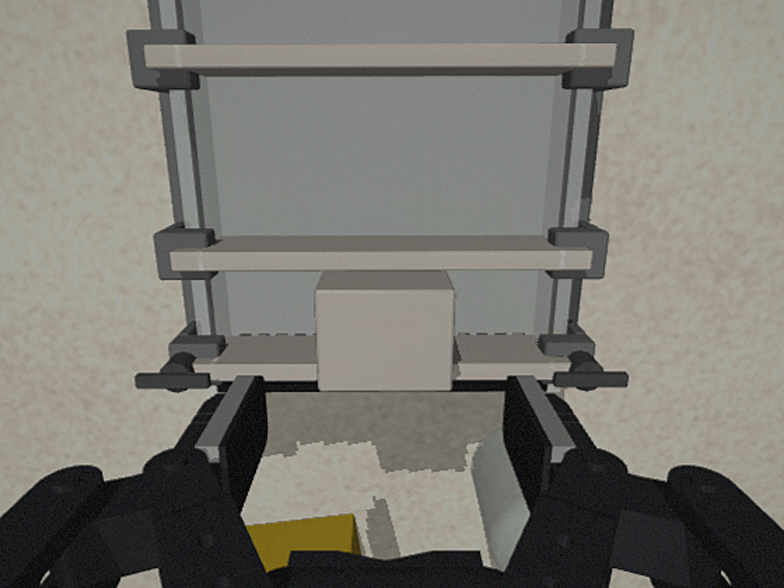

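```bash
python3 - <<'E'
from h import *
C=json.load(open("pics/w8.json"))
f=lambda u,v,z: inrow(atz(C,((u+.5)/1.4-.5,(v+.5)/1.4-.5),z)).round(1)
for u,v in [(316,290),(454,290),(452,389),(318,390)]: print("blk",f(u,v,95))
for n,a,b in [("c0",(270,371),(520,372)),("c1",(180,260),(585,260)),("c2",(150,56),(610,56))]: print(n,f(*a,70),f(*b,70))
E
```

```text
blk [-23.1  44.4  95. ]
blk [25.4 44.2 95. ]
blk [26.   5.5 95. ]
blk [-24.    5.3  95. ]
c0 [-47.3   1.1  70. ] [57.9  0.2 70. ]
c1 [-79.4  49.2  70. ] [80.  48.6 70. ]
c2 [-81.2 123.   70. ] [ 80.7 122.5  70. ]
```

>>> jog_arm([
  [0, 0, 0.025, 0, 0, 0, 0.2],
  [0, 0, 0.045, 0, 0, 0, 0.2],
  [0, 0.0001, 0.055, 0, 0, 0, 0.2],
  [0, 0.0001, 0.058, 0, 0, 0, 0.2],
  [0, 0.0001, 0.058, 0, 0, 0, 0.2],
])

```text
time: 10.13
tool_pos: [566.9, 130.5, 68.4]
tcp_rot: [-179.9, -0.0, 77.9]
ft_force: [-0.5, -0.2, 0.1]
finger_gap: 68.2
```

>>> jog_arm([
  [0, 0, 0, 0, 0, 0, 0.9],
  [0, 0, 0, 0, 0, 0, 0.9],
  [0, 0, 0, 0, 0, 0, 0.9],
], newtons=40)

```text
time: 10.38
tool_pos: [568.8, 130.4, 70.9]
tcp_rot: [179.9, -0.1, 77.8]
ft_force: [-0.5, 0.0, 1.5]
finger_gap: 49.1
```

```bash
python3 -c "
from h import *
say()
plan([(row(0,24,80),rowR(YAW)),(row(0,24,128),rowR(YAW)),(row(0,51,132),rowR(YAW)),(row(0,78,130),rowR(YAW)),(row(0,78,128),rowR(YAW))])
plan([(row(0,78,105),rowR(YAW)),(row(0,78,85),rowR(YAW)),(row(0,78,76),rowR(YAW)),(row(0,78,72),rowR(YAW))])"
```

```text
t 10.38 row [ 1.03 24.86 70.89] F row [-0.5 -0.1  1.5] gap 49.1 cmd row [4.000e-02 2.396e+01 6.904e+01] rot [-0.13  0.11  0.06]
row [0.0, -0.0, -0.011, -0.0, -0.0, 0.0] dist 11 ang 0.0 rows>=0.3
row [0.0001, -0.0001, -0.059, -0.0, -0.0, 0.0] dist 59 ang 0.0 rows>=1.4
row [0.0271, -0.0001, -0.063, -0.0, -0.0, 0.0] dist 69 ang 0.0 rows>=1.6
row [0.0541, -0.0, -0.0609, -0.0, -0.0, 0.0] dist 81 ang 0.0 rows>=2.0
row [0.0541, -0.0, -0.0589, -0.0, -0.0, 0.0] dist 80 ang 0.0 rows>=1.9
row [-0.0, -0.0, 0.023, -0.0, -0.0, 0.0] dist 23 ang 0.0 rows>=0.6
row [-0.0001, -0.0, 0.043, -0.0, -0.0, 0.0] dist 43 ang 0.0 rows>=1.0
row [-0.0001, -0.0, 0.052, -0.0, -0.0, 0.0] dist 52 ang 0.0 rows>=1.2
row [-0.0001, -0.0, 0.056, -0.0, -0.0, 0.0] dist 56 ang 0.0 rows>=1.3
```

>>> jog_arm([
  [0, 0, -0.015, 0, 0, 0, 0.9],
  [0, 0, -0.055, 0, 0, 0, 0.9],
  [0.004, 0, -0.063, 0, 0, 0, 0.9],
  [0.0341, 0, -0.061, 0, 0, 0, 0.9],
  [0.0541, 0, -0.0589, 0, 0, 0, 0.9],
])

```text
time: 10.8
tool_pos: [581.0, 184.1, 130.4]
tcp_rot: [179.7, -0.2, 77.7]
ft_force: [0.4, 0.1, -2.1]
finger_gap: 49.1
```

>>> jog_arm([
  [0, 0, 0.01, 0, 0, 0, 0.9],
  [0, 0, 0.033, 0, 0, 0, 0.9],
  [0, 0, 0.048, 0, 0, 0, 0.9],
  [-0.0001, 0, 0.055, 0, 0, 0, 0.9],
  [-0.0001, 0, 0.056, 0, 0, 0, 0.9],
])

```text
time: 11.22
tool_pos: [578.3, 182.7, 71.2]
tcp_rot: [-179.9, -0.0, 77.8]
ft_force: [0.5, -0.1, -1.4]
finger_gap: 49.2
```

```bash
python3 -c "
from h import *
say()"
```

```text
t 11.22 row [-0.64 77.93 71.24] F row [ 0.5  0.  -1.4] gap 49.2 cmd row [3.000e-02 7.795e+01 7.196e+01] rot [0.09 0.01 0.06]
```

>>> jog_arm([
  [0, 0, 0.001, 0, 0, 0, 0.9],
  [0, 0, 0.0025, 0, 0, 0, 0.9],
])

```text
time: 11.38
tool_pos: [579.4, 182.8, 70.6]
tcp_rot: [180.0, -0.1, 77.8]
ft_force: [-8.6, -2.5, 15.1]
finger_gap: 48.8
```

>>> jog_arm([
  [0, 0, 0.001, 0, 0, 0, 0.9],
  [0, 0, 0.001, 0, 0, 0, 0.9],
])

```text
time: 11.55
tool_pos: [579.4, 182.8, 70.6]
tcp_rot: [180.0, -0.1, 77.8]
ft_force: [-7.0, -0.7, 10.5]
finger_gap: 49.3
```

>>> jog_arm([
  [0, 0, -0.001, 0, 0, 0, 0.2],
  [0, 0, -0.001, 0, 0, 0, 0.2],
  [0, 0, -0.001, 0, 0, 0, 0.2],
])

```text
time: 11.8
tool_pos: [579.6, 182.8, 70.3]
tcp_rot: [179.9, -0.1, 77.8]
ft_force: [-0.2, -0.5, 0.1]
finger_gap: 68.2
```

```bash
python3 -c "
from h import *
p,q=load(); save(p-[0,0,2.5],q); say()
plan([(row(0,78,124),rowR(YAW)),(row(0,149,124),rowR(YAW))])
plan([(row(0,149,57),rowR(YAW))])"
```

```text
t 11.80 row [ 0.58 78.36 70.27] F row [-0.1 -0.5  0.1] gap 68.2 cmd row [3.000e-02 7.795e+01 6.946e+01] rot [-0.07  0.08  0.08]
row [0.0001, -0.0, -0.0545, -0.0, -0.0, 0.0] dist 55 ang 0.0 rows>=1.3
row [0.0711, -0.0, -0.0545, -0.0, -0.0, 0.0] dist 90 ang 0.0 rows>=2.1
row [-0.0001, -0.0, 0.067, -0.0, -0.0, 0.0] dist 67 ang 0.0 rows>=1.6
```

>>> jog_arm([
  [0, 0, -0.037, 0, 0, 0, 0.2],
  [0, 0, -0.0545, 0, 0, 0, 0.2],
  [0.036, 0, -0.0545, 0, 0, 0, 1],
  [0.06, 0, -0.0545, 0, 0, 0, 1],
  [0.0711, 0, -0.0545, 0, 0, 0, 1],
])

```text
time: 12.22
tool_pos: [594.9, 254.9, 125.3]
tcp_rot: [179.9, -0.2, 77.9]
ft_force: [0.7, -0.1, -1.4]
finger_gap: 32.5
```

>>> jog_arm([
  [0, 0, 0.02, 0, 0, 0, 1],
  [0, 0, 0.045, 0, 0, 0, 1],
  [0, 0, 0.06, 0, 0, 0, 1],
  [0, 0, 0.067, 0, 0, 0, 1],
])

```text
time: 12.55
tool_pos: [591.9, 251.5, 53.6]
tcp_rot: [-179.8, 0.1, 77.8]
ft_force: [-0.5, 0.1, -1.1]
finger_gap: -0.4
```

```bash
python3 -c "
from h import *
say()"
```

```text
t 12.55 row [ -1.81 148.08  53.6 ] F row [-0.5 -0.  -1.1] gap -0.4 cmd row [1.0000e-02 1.4896e+02 5.6980e+01] rot [ 0.25 -0.11  0.05]
```

>>> jog_arm([
  [-0.006, 0, 0, 0, 0, 0, 1],
  [-0.012, 0, 0, 0, 0, 0, 1],
  [-0.017, 0, 0, 0, 0, 0, 1],
  [-0.021, 0, 0, 0, 0, 0, 1],
  [-0.025, 0, 0, 0, 0, 0, 1],
])

```text
time: 12.97
tool_pos: [589.4, 229.0, 58.7]
tcp_rot: [179.9, -0.3, 77.8]
ft_force: [1.4, 8.4, -6.4]
finger_gap: 0.0
```

>>> jog_arm([
  [-0.0035, 0, 0, 0, 0, 0, 1],
  [-0.0065, 0, 0, 0, 0, 0, 1],
  [-0.009, 0, 0, 0, 0, 0, 1],
  [-0.011, 0, 0, 0, 0, 0, 1],
])

```text
time: 13.3
tool_pos: [587.1, 218.5, 58.7]
tcp_rot: [179.9, -0.3, 77.8]
ft_force: [2.2, 9.5, -7.3]
finger_gap: 0.2
```

```bash
python3 -c "
from h import *
p,q=load(); save(p+q.apply([-36,0,0]),q); say()"
```

```text
t 13.30 row [  0.45 114.8   58.72] F row [ 0.2  9.7 -7.3] gap 0.2 cmd row [2.0000e-02 1.1296e+02 5.6970e+01] rot [-0.09  0.28  0.07]
```

>>> jog_arm([
  [-0.001, 0, 0, 0, 0, 0, 1],
  [-0.002, 0, 0, 0, 0, 0, 1],
])

```text
time: 13.47
tool_pos: [586.7, 216.6, 58.7]
tcp_rot: [179.9, -0.3, 77.8]
ft_force: [1.9, 9.4, -6.5]
finger_gap: 0.4
```

>>> jog_arm([
  [-0.0005, 0, 0, 0, 0, 0, 1],
])

```text
time: 13.55
tool_pos: [586.6, 216.1, 58.7]
tcp_rot: [179.9, -0.3, 77.8]
ft_force: [1.9, 10.5, -7.0]
finger_gap: -0.3
```

>>> jog_arm([
  [-0.0005, 0, 0, 0, 0, 0, 1],
])

```text
time: 13.63
tool_pos: [586.5, 215.7, 58.7]
tcp_rot: [179.9, -0.3, 77.8]
ft_force: [1.2, 8.9, -7.1]
finger_gap: 0.5
```

>>> jog_arm([
  [-0.0005, 0, 0, 0, 0, 0, 1],
])

```text
time: 13.72
tool_pos: [586.5, 215.6, 58.7]
tcp_rot: [179.9, -0.3, 77.8]
ft_force: [2.6, 13.0, -8.2]
finger_gap: -0.3
```

>>> jog_arm([
  [-0.0005, 0, 0, 0, 0, 0, 1],
])

```text
time: 13.8
tool_pos: [586.5, 215.5, 58.8]
tcp_rot: [179.9, -0.4, 77.8]
ft_force: [3.2, 15.0, -9.7]
finger_gap: -0.1
```

```bash
python3 -c "
from h import *
p,q=load(); save(p+q.apply([-4,0,0]),q); say()"
```

```text
t 13.80 row [  0.49 111.78  58.8 ] F row [-0.  15.3 -9.7] gap -0.1 cmd row [2.0000e-02 1.0896e+02 5.6970e+01] rot [-0.11  0.36  0.06]
```

```bash
python3 -c "
from h import *
plan([(row(0,128,57),rowR(YAW)),(row(0,128,90),rowR(YAW)),(row(0,126,127),rowR(YAW)),(row(0,90,127),rowR(YAW)),(row(0,72.3,127),rowR(YAW))])
plan([(row(0,72.3,69),rowR(YAW))])"
```

```text
row [0.019, -0.0, -0.0, -0.0, -0.0, 0.0] dist 19 ang 0.0 rows>=0.5
row [0.0191, -0.0, -0.033, -0.0, -0.0, 0.0] dist 38 ang 0.0 rows>=0.9
row [0.0171, -0.0, -0.07, -0.0, -0.0, 0.0] dist 72 ang 0.0 rows>=1.7
row [-0.0189, -0.0, -0.07, -0.0, -0.0, 0.0] dist 73 ang 0.0 rows>=1.7
row [-0.0366, -0.0, -0.07, -0.0, -0.0, 0.0] dist 79 ang 0.0 rows>=1.9
row [-0.0001, -0.0, 0.058, -0.0, -0.0, 0.0] dist 58 ang 0.0 rows>=1.4
```

>>> jog_arm([
  [0.019, 0, 0, 0, 0, 0, 1],
  [0.019, 0, -0.033, 0, 0, 0, 0.2],
  [0.017, 0, -0.07, 0, 0, 0, 0.2],
  [-0.019, 0, -0.07, 0, 0, 0, 0.2],
  [-0.0367, 0, -0.07, 0, 0, 0, 0.2],
])

```text
time: 14.22
tool_pos: [581.0, 176.0, 133.2]
tcp_rot: [179.5, -0.2, 77.9]
ft_force: [-1.2, -0.2, -1.1]
finger_gap: 48.1
```

>>> jog_arm([
  [0, 0, 0, 0, 0, 0, 0.2],
  [0, 0, 0, 0, 0, 0, 0.2],
])

```text
time: 14.38
tool_pos: [578.8, 176.2, 129.3]
tcp_rot: [179.8, -0.1, 77.7]
ft_force: [0.2, 0.1, 0.0]
finger_gap: 68.4
```

```bash
python3 -c "
from h import *
say()"; python3 snap.py w9
```

```text
t 14.38 row [  1.16  71.72 129.29] F row [0.2 0.1 0. ] gap 68.4 cmd row [3.000e-02 7.225e+01 6.896e+01] rot [-0.15  0.12  0.2 ]
14.4333 [578.59 177.02 128.78] [ 1.7989e+02 -1.2000e-01  7.7750e+01] [ 0.72  0.2  -0.98] 68.31636221557507
[577.79 176.97  68.96] [-1.7998e+02 -2.0000e-02  7.7910e+01]
```

View pics/w9.png

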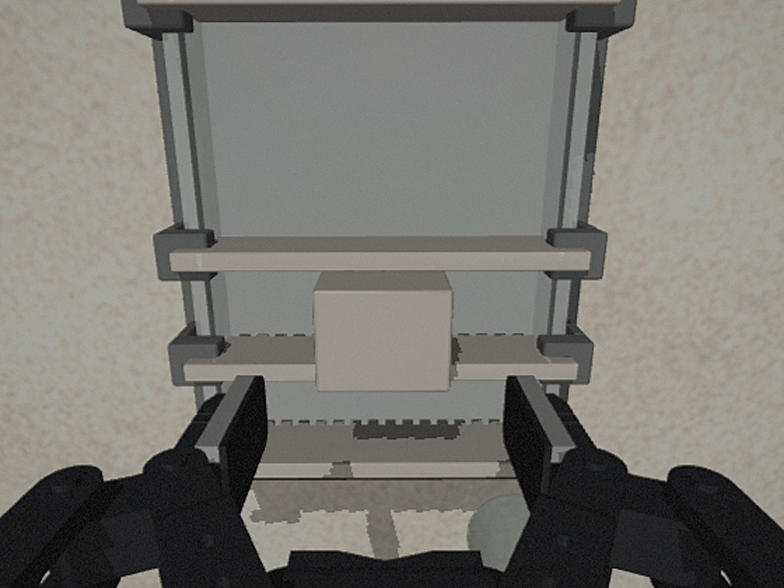

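>>> jog_arm([
  [0, 0, 0.025, 0, 0, 0, 0.2],
  [0, 0, 0.045, 0, 0, 0, 0.2],
  [0, 0, 0.055, 0, 0, 0, 0.2],
  [-0.0001, 0, 0.058, 0, 0, 0, 0.2],
  [-0.0001, 0, 0.058, 0, 0, 0, 0.2],
])

```text
time: 14.85
tool_pos: [577.1, 177.6, 68.3]
tcp_rot: [-179.9, -0.0, 77.9]
ft_force: [-0.4, 0.0, 0.1]
finger_gap: 68.4
```

>>> jog_arm([
  [0, 0, 0, 0, 0, 0, 0.9],
  [0, 0, 0, 0, 0, 0, 0.9],
  [0, 0, 0, 0, 0, 0, 0.9],
], newtons=40)

```text
time: 15.1
tool_pos: [578.9, 177.8, 70.9]
tcp_rot: [179.9, -0.1, 77.8]
ft_force: [-0.6, 1.2, 2.7]
finger_gap: 49.4
```

```bash
python3 -c "
from h import *
C=json.load(open('pics/w9.json'))
f=lambda u,v,z: inrow(atz(C,((u+.5)/1.4-.5,(v+.5)/1.4-.5),z)).round(1)
for n,a,b in [('c0',(290,469),(490,469)),('c1',(200,370),(570,370)),('c2',(180,260),(585,260))]: print(n,f(*a,70),f(*b,70))
say()
plan([(row(0,72.3,128),rowR(YAW)),(row(0,126,128),rowR(YAW))])
plan([(row(0,126,72),rowR(YAW))])"
```

```text
c0 [-41.3   1.   70. ] [48.4  0.6 70. ]
c1 [-76.3  49.9  70. ] [79.4 49.3 70. ]
c2 [-79.1  97.6  70. ] [80.5 96.9 70. ]
t 15.10 row [ 0.92 73.26 70.85] F row [-0.9  1.1  2.7] gap 49.4 cmd row [3.000e-02 7.225e+01 6.896e+01] rot [-0.12  0.12  0.06]
row [0.0001, -0.0, -0.059, -0.0, -0.0, 0.0] dist 59 ang 0.0 rows>=1.4
row [0.0538, -0.0, -0.059, -0.0, -0.0, 0.0] dist 80 ang 0.0 rows>=1.9
row [-0.0001, -0.0, 0.056, -0.0, -0.0, 0.0] dist 56 ang 0.0 rows>=1.3
```

>>> jog_arm([
  [0, 0, -0.015, 0, 0, 0, 0.9],
  [0, 0, -0.055, 0, 0, 0, 0.9],
  [0.004, 0, -0.063, 0, 0, 0, 0.9],
  [0.0341, 0, -0.061, 0, 0, 0, 0.9],
  [0.0538, 0, -0.059, 0, 0, 0, 0.9],
])

```text
time: 15.52
tool_pos: [591.0, 231.2, 130.8]
tcp_rot: [179.8, -0.2, 77.8]
ft_force: [-0.2, -0.2, -2.7]
finger_gap: 49.3
```

>>> jog_arm([
  [0, 0, 0.01, 0, 0, 0, 0.9],
  [0, 0, 0.033, 0, 0, 0, 0.9],
  [0, 0, 0.048, 0, 0, 0, 0.9],
  [-0.0001, 0, 0.055, 0, 0, 0, 0.9],
  [-0.0001, 0, 0.056, 0, 0, 0, 0.9],
])

```text
time: 15.93
tool_pos: [588.2, 229.5, 71.3]
tcp_rot: [-179.9, 0.0, 77.8]
ft_force: [0.2, 0.2, -1.4]
finger_gap: 49.1
```

>>> jog_arm([
  [0, 0, 0.001, 0, 0, 0, 0.9],
  [0, 0, 0.0025, 0, 0, 0, 0.9],
  [0, 0, 0.0025, 0, 0, 0, 0.9],
])

```text
time: 16.18
tool_pos: [589.6, 229.7, 70.7]
tcp_rot: [180.0, -0.1, 77.8]
ft_force: [-2.2, -0.1, 2.4]
finger_gap: 49.4
```

```bash
python3 -c "
from h import *
p,q=load(); save(p-[0,0,2.5],q); say()"
```

```text
t 16.18 row [  0.52 126.32  70.69] F row [-2.2 -0.6  2.4] gap 49.4 cmd row [2.0000e-02 1.2595e+02 6.9480e+01] rot [-0.05  0.07  0.08]
```

>>> jog_arm([
  [0, 0, 0, 0, 0, 0, 0.2],
  [0, 0, 0, 0, 0, 0, 0.2],
  [0, 0, 0, 0, 0, 0, 0.2],
])

```text
time: 16.43
tool_pos: [589.6, 229.8, 70.2]
tcp_rot: [179.9, -0.1, 77.8]
ft_force: [0.3, 0.1, -0.0]
finger_gap: 68.4
```

```bash
python3 -c "
from h import *
say()
plan([(row(0,126,124),rowR(YAW)),(row(0,218,124),rowR(YAW))])
plan([(row(0,218,60),rowR(YAW))])"
```

```text
t 16.43 row [  0.48 126.43  70.22] F row [ 0.3  0.2 -0. ] gap 68.4 cmd row [2.0000e-02 1.2595e+02 6.9480e+01] rot [-0.05  0.08  0.07]
row [0.0001, -0.0, -0.0545, -0.0, -0.0, 0.0] dist 55 ang 0.0 rows>=1.3
row [0.0921, -0.0, -0.0545, -0.0, -0.0, 0.0] dist 107 ang 0.0 rows>=2.6
row [-0.0001, -0.0, 0.064, -0.0, -0.0, 0.0] dist 64 ang 0.0 rows>=1.5
```

>>> jog_arm([
  [0, 0, -0.037, 0, 0, 0, 0.2],
  [0, 0, -0.0545, 0, 0, 0, 0.2],
  [0.036, 0, -0.0545, 0, 0, 0, 1],
  [0.074, 0, -0.0545, 0, 0, 0, 1],
  [0.092, 0, -0.0545, 0, 0, 0, 1],
])

```text
time: 16.85
tool_pos: [609.4, 323.2, 125.8]
tcp_rot: [179.9, -0.2, 77.9]
ft_force: [0.1, -0.6, 0.1]
finger_gap: 32.7
```

```bash
python3 -c "
from h import *
say()"; python3 snap.py w10
```

```text
t 16.85 row [  0.27 221.89 125.81] F row [ 0.2 -0.6  0.1] gap 32.7 cmd row [  0.   217.96  60.01] rot [-0.11  0.23  0.04]
16.9 [608.95 325.23 125.18] [179.93  -0.24  77.98] [-1.97  0.21  0.15] 25.170623797080076
[608.31 319.44  60.01] [-1.7998e+02 -2.0000e-02  7.7910e+01]
```

View pics/w10.png

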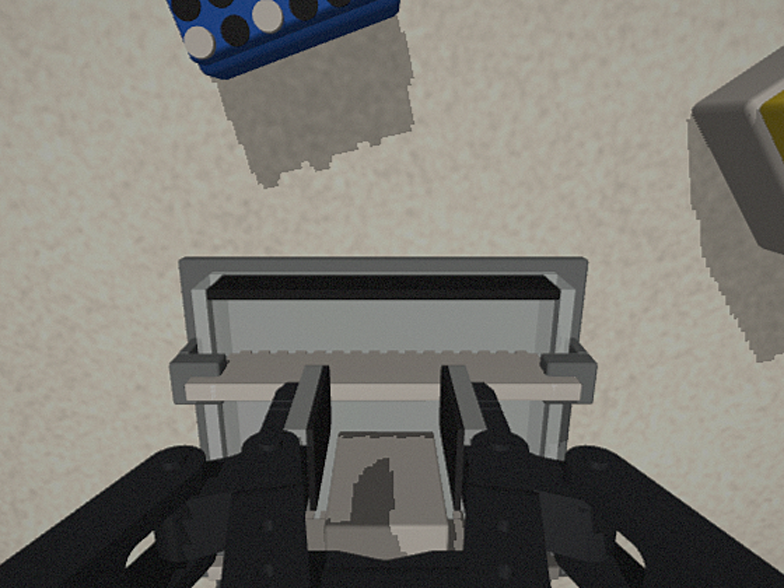

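```bash
python3 -c "
from h import *
C=json.load(open('pics/w10.json'))
f=lambda u,v,z: inrow(atz(C,((u+.5)/1.4-.5,(v+.5)/1.4-.5),z)).round(1)
print(f(200,391,70),f(560,391,70),'gate',f(385,276,50),f(385,298,50))"
```

```text
[-76.9 192.   70. ] [ 74.  191.8  70. ] gate [  0.7 236.3  50. ] [  0.7 226.4  50. ]
```

Comb 3 at 191.9, gate from 226; fingers (207–229) stay above it at z≥55.

>>> jog_arm([
  [0, 0, 0.018, 0, 0, 0, 1],
  [0, 0, 0.042, 0, 0, 0, 1],
  [0, 0, 0.057, 0, 0, 0, 1],
  [-0.0001, 0, 0.064, 0, 0, 0, 1],
])

```text
time: 17.23
tool_pos: [606.6, 318.7, 56.8]
tcp_rot: [-179.8, 0.1, 77.8]
ft_force: [-0.7, -0.1, -0.9]
finger_gap: 0.0
```

>>> jog_arm([
  [-0.006, 0, 0, 0, 0, 0, 1],
  [-0.014, 0, 0, 0, 0, 0, 1],
  [-0.022, 0, 0, 0, 0, 0, 1],
  [-0.028, 0, 0, 0, 0, 0, 1],
  [-0.034, 0, 0, 0, 0, 0, 1],
])

```text
time: 17.65
tool_pos: [601.8, 287.4, 61.8]
tcp_rot: [179.9, -0.3, 77.8]
ft_force: [0.4, 9.4, -6.8]
finger_gap: -0.2
```

```bash
python3 -c "
from h import *
p,q=load(); save(p+q.apply([-34,0,0]),q); say()"
```

```text
t 17.65 row [  0.38 185.29  61.77] F row [-1.5  9.3 -6.8] gap -0.2 cmd row [1.0000e-02 1.8396e+02 6.0000e+01] rot [-0.07  0.27  0.07]
```

>>> jog_arm([
  [-0.006, 0, 0, 0, 0, 0, 1],
  [-0.0115, 0, 0, 0, 0, 0, 1],
  [-0.016, 0, 0, 0, 0, 0, 1],
  [-0.0195, 0, 0, 0, 0, 0, 1],
  [-0.022, 0, 0, 0, 0, 0, 1],
])

```text
time: 18.07
tool_pos: [597.2, 265.9, 61.8]
tcp_rot: [179.9, -0.3, 77.8]
ft_force: [1.2, 10.5, -7.3]
finger_gap: -0.1
```

>>> jog_arm([
  [-0.0012, 0, 0, 0, 0, 0, 1],
  [-0.002, 0, 0, 0, 0, 0, 1],
])

```text
time: 18.23
tool_pos: [596.8, 264.2, 61.8]
tcp_rot: [179.9, -0.3, 77.8]
ft_force: [2.0, 9.1, -6.8]
finger_gap: -0.1
```

>>> jog_arm([
  [-0.0005, 0, 0, 0, 0, 0, 1],
])

```text
time: 18.32
tool_pos: [596.7, 263.8, 61.8]
tcp_rot: [179.9, -0.3, 77.8]
ft_force: [1.1, 8.4, -7.0]
finger_gap: -0.3
```

```bash
python3 -c "
from h import *
p,q=load(); save(p+q.apply([-24.5,0,0]),q); say()"
```

```text
t 18.32 row [  0.33 161.08  61.76] F row [-0.7  8.5 -7. ] gap -0.3 cmd row [1.0000e-02 1.5946e+02 5.9990e+01] rot [-0.08  0.28  0.07]
```

>>> jog_arm([
  [-0.0005, 0, 0, 0, 0, 0, 1],
])

```text
time: 18.4
tool_pos: [596.6, 263.3, 61.8]
tcp_rot: [179.9, -0.3, 77.8]
ft_force: [1.7, 9.5, -7.5]
finger_gap: 0.1
```

>>> jog_arm([
  [-0.0005, 0, 0, 0, 0, 0, 1],
])

```text
time: 18.48
tool_pos: [596.5, 262.9, 61.8]
tcp_rot: [179.9, -0.3, 77.8]
ft_force: [1.6, 8.8, -6.3]
finger_gap: -0.1
```

>>> jog_arm([
  [-0.0005, 0, 0, 0, 0, 0, 1],
])

```text
time: 18.57
tool_pos: [596.4, 262.5, 61.8]
tcp_rot: [179.9, -0.3, 77.8]
ft_force: [1.3, 12.3, -7.8]
finger_gap: 0.1
```

>>> jog_arm([
  [-0.0005, 0, 0, 0, 0, 0, 1],
])

```text
time: 18.65
tool_pos: [596.4, 262.5, 61.8]
tcp_rot: [179.9, -0.3, 77.8]
ft_force: [2.1, 14.1, -8.4]
finger_gap: -0.3
```

```bash
python3 -c "
from h import *
p,q=load(); save(p+q.apply([-2,0,0]),q); say()
plan([(row(0,176,60),rowR(YAW)),(row(0,176,92),rowR(YAW)),(row(0,174,127),rowR(YAW)),(row(0,138,127),rowR(YAW)),(row(0,120.3,127),rowR(YAW))])
plan([(row(0,120.3,69),rowR(YAW))])"
```

```text
t 18.65 row [  0.34 159.79  61.84] F row [-0.9 14.2 -8.4] gap -0.3 cmd row [1.0000e-02 1.5746e+02 5.9990e+01] rot [-0.09  0.34  0.06]
row [0.0185, -0.0, -0.0, -0.0, -0.0, 0.0] dist 18 ang 0.0 rows>=0.4
row [0.0186, -0.0, -0.032, -0.0, -0.0, 0.0] dist 37 ang 0.0 rows>=0.9
row [0.0166, -0.0, -0.067, -0.0, -0.0, 0.0] dist 69 ang 0.0 rows>=1.7
row [-0.0194, -0.0, -0.067, -0.0, -0.0, 0.0] dist 70 ang 0.0 rows>=1.7
row [-0.0371, -0.0, -0.067, -0.0, -0.0, 0.0] dist 77 ang 0.0 rows>=1.8
row [-0.0001, -0.0, 0.058, -0.0, -0.0, 0.0] dist 58 ang 0.0 rows>=1.4
```

>>> jog_arm([
  [0.0185, 0, 0, 0, 0, 0, 1],
  [0.0185, 0, -0.032, 0, 0, 0, 0.2],
  [0.0165, 0, -0.067, 0, 0, 0, 0.2],
  [-0.0195, 0, -0.067, 0, 0, 0, 0.2],
  [-0.0372, 0, -0.067, 0, 0, 0, 0.2],
])

```text
time: 19.07
tool_pos: [590.8, 222.8, 133.2]
tcp_rot: [179.5, -0.2, 77.9]
ft_force: [-0.8, -0.9, -0.9]
finger_gap: 48.2
```

>>> jog_arm([
  [0, 0, 0, 0, 0, 0, 0.2],
  [0, 0, 0, 0, 0, 0, 0.2],
])

```text
time: 19.23
tool_pos: [588.8, 222.9, 129.4]
tcp_rot: [179.9, -0.1, 77.7]
ft_force: [-0.4, 1.1, 0.1]
finger_gap: 68.3
```

```bash
python3 -c "
from h import *
say()"; python3 snap.py w11
```

```text
t 19.23 row [  1.15 119.44 129.38] F row [-0.6  1.   0.1] gap 68.3 cmd row [2.0000e-02 1.2025e+02 6.8970e+01] rot [-0.14  0.13  0.2 ]
19.2833 [588.63 223.69 128.86] [ 1.7989e+02 -1.3000e-01  7.7750e+01] [ 0.2  -0.09 -1.11] 68.82778374895678
[587.85 223.91  68.97] [-1.7998e+02 -2.0000e-02  7.7910e+01]
```

View pics/w11.png

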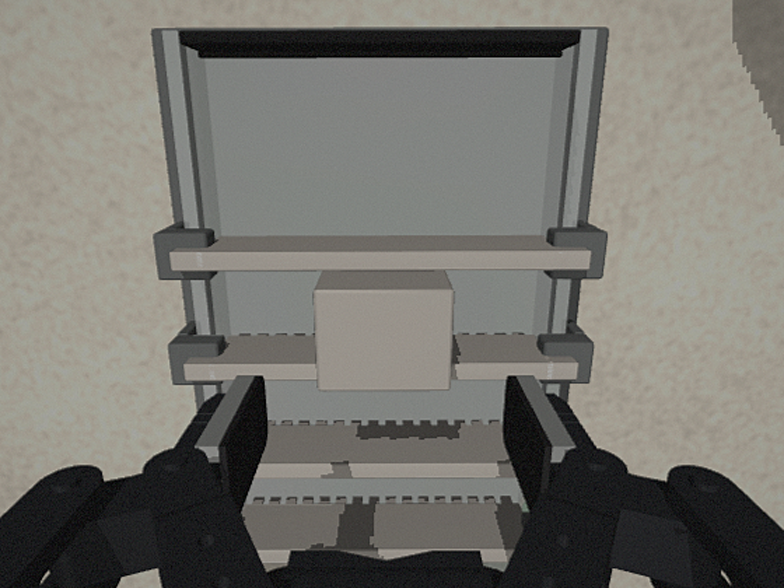

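>>> jog_arm([
  [0, 0, 0.025, 0, 0, 0, 0.2],
  [0, 0, 0.045, 0, 0, 0, 0.2],
  [0, 0, 0.055, 0, 0, 0, 0.2],
  [-0.0001, 0, 0.058, 0, 0, 0, 0.2],
  [-0.0001, 0, 0.058, 0, 0, 0, 0.2],
])

```text
time: 19.7
tool_pos: [587.2, 224.3, 68.3]
tcp_rot: [-179.9, -0.0, 77.9]
ft_force: [0.5, 0.7, 0.2]
finger_gap: 68.4
```

>>> jog_arm([
  [0, 0, 0, 0, 0, 0, 0.2],
  [0, 0, 0, 0, 0, 0, 0.2],
  [0, 0, 0, 0, 0, 0, 0.9],
  [0, 0, 0, 0, 0, 0, 0.9],
  [0, 0, 0, 0, 0, 0, 0.9],
], newtons=40)

```text
time: 20.12
tool_pos: [588.9, 224.3, 70.8]
tcp_rot: [179.9, -0.1, 77.8]
ft_force: [-1.1, 0.1, 5.0]
finger_gap: 49.5
```

```bash
python3 - <<'E'
from h import *
say()
C=json.load(open('pics/w11.json'))
f=lambda u,v,z: inrow(atz(C,((u+.5)/1.4-.5,(v+.5)/1.4-.5),z)).round(1)
for n,a,b in [('c1',(290,469),(490,469)),('c2',(200,370),(570,370)),('c3',(180,260),(585,260)),('blk',(315,290),(453,290)),('blk',(318,389),(451,389))]: print(n,f(*a,70 if n[0]=='c' else 95),f(*b,70 if n[0]=='c' else 95))
plan([(row(0,120.3,190),rowR(YAW))])
g=json.load(open("grasp.json")); gp=np.array(g["p"]); gq=R.from_quat(g["q"])
pre=gp+gq.apply([0,0,-85]); print(pre)
plan1(pre,gq,8)
E
```

```text
t 20.12 row [  0.94 120.88  70.82] F row [-1.1 -0.1  5. ] gap 49.5 cmd row [2.0000e-02 1.2025e+02 6.8970e+01] rot [-0.11  0.12  0.07]
c1 [-41.3  48.7  70. ] [48.4 48.3 70. ]
c2 [-76.4  97.6  70. ] [79.4 97.  70. ]
c3 [-79.2 145.3  70. ] [ 80.6 144.7  70. ]
blk [-23.1 140.4  95. ] [ 25.5 140.2  95. ]
blk [-23.6 101.7  95. ] [ 26.1 101.5  95. ]
row [0.0001, -0.0001, -0.121, -0.0, -0.0, 0.0] dist 121 ang 0.0 rows>=2.9
[ 537.95339212 -201.00930288  150.78427506]
row [-0.0533, 0.005, 0.0049, -0.062, -0.045, -0.23] dist 54 ang 13.9 rows>=1.9
row [-0.0526, -0.0075, 0.0072, -0.061, -0.044, -0.23] dist 54 ang 13.9 rows>=1.9
row [-0.0492, -0.0199, 0.0086, -0.062, -0.045, -0.231] dist 54 ang 13.9 rows>=1.9
row [-0.0429, -0.031, 0.0091, -0.062, -0.044, -0.23] dist 54 ang 13.9 rows>=1.9
row [-0.0342, -0.0406, 0.0086, -0.061, -0.045, -0.23] dist 54 ang 13.9 rows>=1.9
row [-0.0236, -0.0476, 0.0071, -0.062, -0.045, -0.23] dist 54 ang 13.9 rows>=1.9
row [-0.0118, -0.0522, 0.0049, -0.062, -0.044, -0.23] dist 54 ang 13.9 rows>=1.9
row [0.0005, -0.0537, 0.0018, -0.061, -0.045, -0.23] dist 54 ang 13.9 rows>=1.9
```

>>> jog_arm([
  [0, 0, -0.012, 0, 0, 0, 0.9],
  [0, 0, -0.045, 0, 0, 0, 0.9],
  [0, 0, -0.085, 0, 0, 0, 0.9],
  [0, 0, -0.115, 0, 0, 0, 0.9],
  [0, 0, -0.121, 0, 0, 0, 0.9],
])

```text
time: 20.53
tool_pos: [590.8, 224.8, 198.2]
tcp_rot: [179.5, -0.3, 77.8]
ft_force: [0.6, 0.1, -0.9]
finger_gap: 49.2
```

```bash
python3 - <<'E'
from h import *
save(row(0,120.3,190),rowR(YAW)); say()
g=json.load(open("grasp.json")); gp=np.array(g["p"]); gq=R.from_quat(g["q"])
pre=gp+gq.apply([0,0,-85]); pre[2]+=35
plan1(pre,gq,4)
E
```

```text
t 20.53 row [  2.71 121.75 198.19] F row [ 0.6  0.2 -0.9] gap 49.2 cmd row [ -0.  120.3 190. ] rot [-0.49  0.31  0.06]
row [-0.1065, 0.0101, 0.0011, -0.123, -0.089, -0.46] dist 107 ang 27.8 rows>=3.9
row [-0.0993, -0.0388, 0.0085, -0.124, -0.089, -0.461] dist 107 ang 27.8 rows>=3.9
row [-0.0706, -0.0799, 0.0088, -0.123, -0.089, -0.46] dist 107 ang 27.8 rows>=3.9
row [-0.0271, -0.1035, 0.0018, -0.123, -0.089, -0.461] dist 107 ang 27.8 rows>=3.9
```

>>> jog_arm([
  [-0.1065, 0.0101, 0.0011, -0.123, -0.089, -0.46, 0.9],
  [-0.1065, 0.0101, 0.0011, -0.123, -0.089, -0.46, 0.9],
  [-0.1065, 0.0101, 0.0011, -0.123, -0.089, -0.46, 0.9],
  [-0.1065, 0.0101, 0.0011, -0.123, -0.089, -0.46, 0.9],
  [-0.1065, 0.0101, 0.0011, -0.123, -0.089, -0.46, 0.9],
])

```text
time: 20.95
tool_pos: [574.0, 116.5, 188.3]
tcp_rot: [174.4, 6.5, 104.1]
ft_force: [-0.6, 0.7, -2.1]
finger_gap: 49.5
```

```bash
python3 - <<'E'
from h import *
from bench import r
t=r.sense(); print(t["tool_pos"].round(1),t["tcp_rot"].round(1))
q0=rowR(YAW)
q=q0*R.from_rotvec([-.123,-.089,-.46]); print(row(0,120.3,190)+q0.apply([-106.5,10.1,1.1]), q.as_euler("xyz",degrees=True).round(1))
E
```

```text
[574.  116.5 188.3] [174.4   6.5 104.1]
[575.38510915 117.70399263 188.9       ] [174.3   6.5 104. ]
```

Reached this segment in full; carry on.

>>> jog_arm([
  [-0.0993, -0.0388, 0.0085, -0.124, -0.089, -0.461, 0.9],
  [-0.0993, -0.0388, 0.0085, -0.124, -0.089, -0.461, 0.9],
  [-0.0993, -0.0388, 0.0085, -0.124, -0.089, -0.461, 0.9],
  [-0.0993, -0.0388, 0.0085, -0.124, -0.089, -0.461, 0.9],
  [-0.0993, -0.0388, 0.0085, -0.124, -0.089, -0.461, 0.9],
])

```text
time: 21.37
tool_pos: [561.5, 10.8, 187.1]
tcp_rot: [172.0, 14.8, 129.9]
ft_force: [-0.6, 0.2, -3.0]
finger_gap: 49.0
```

>>> jog_arm([
  [-0.0706, -0.0799, 0.0088, -0.123, -0.089, -0.46, 0.9],
  [-0.0706, -0.0799, 0.0088, -0.123, -0.089, -0.46, 0.9],
  [-0.0706, -0.0799, 0.0088, -0.123, -0.089, -0.46, 0.9],
  [-0.0706, -0.0799, 0.0088, -0.123, -0.089, -0.46, 0.9],
  [-0.0706, -0.0799, 0.0088, -0.123, -0.089, -0.46, 0.9],
])

```text
time: 21.78
tool_pos: [549.9, -96.1, 186.9]
tcp_rot: [173.7, 23.3, 156.8]
ft_force: [-1.0, 0.4, -2.4]
finger_gap: 48.9
```

>>> jog_arm([
  [-0.0271, -0.1035, 0.0018, -0.123, -0.089, -0.461, 0.9],
  [-0.0271, -0.1035, 0.0018, -0.123, -0.089, -0.461, 0.9],
  [-0.0271, -0.1035, 0.0018, -0.123, -0.089, -0.461, 0.9],
  [-0.0271, -0.1035, 0.0018, -0.123, -0.089, -0.461, 0.9],
  [-0.0271, -0.1035, 0.0018, -0.123, -0.089, -0.461, 0.9],
])

```text
time: 22.2
tool_pos: [538.1, -201.8, 186.3]
tcp_rot: [179.0, 29.5, -176.8]
ft_force: [-0.1, -0.6, -2.0]
finger_gap: 49.0
```

>>> jog_arm([
  [0, 0, 0, 0, 0, 0, 0.9],
  [0, 0, 0, 0, 0, 0, 0.9],
])

```text
time: 22.37
tool_pos: [537.5, -200.3, 185.2]
tcp_rot: [178.8, 29.3, -177.3]
ft_force: [0.4, -0.8, -2.1]
finger_gap: 49.0
```

```bash
python3 snap.py w12
```

```text
22.4167 [ 537.72 -199.68  185.32] [ 178.81   29.3  -177.21] [-0.71  0.01 -1.99] 49.49759177972052
[ 537.93 -201.03  185.75] [-179.98   29.98 -173.74]
```

View pics/w12.png

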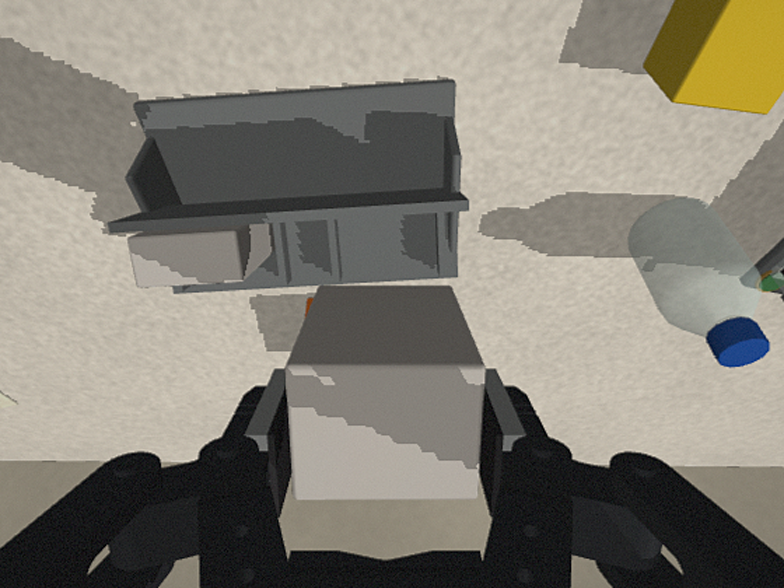

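```bash
python3 - <<'E'
from h import *
t=resync()
T=np.array([580.5,-196.5,78.4]); q=rackR(6.2)
print(t["qd"].round(2))
plan([(T+q.apply([-2,0,-60]),q)])
plan([(T+q.apply([-2,0,-9]),q)])
plan([(T+q.apply([-1.5,0,-1.5]),q)])
E
```

```text
[ 1.26 -0.78  0.37 -0.11 -0.38 -1.01]
row [0.0136, -0.0017, 0.0542, -0.009, -0.012, -0.052] dist 56 ang 3.1 rows>=1.3
row [0.0, -0.0, 0.051, 0.0, 0.0, 0.0] dist 51 ang 0.0 rows>=1.2
row [0.0005, -0.0, 0.0075, 0.0, 0.0, 0.0] dist 8 ang 0.0 rows>=0.2
```

>>> jog_arm([
  [0.006, -0.001, 0.02, -0.004, -0.006, -0.025, 0.9],
  [0.0136, -0.0017, 0.04, -0.009, -0.012, -0.052, 0.9],
  [0.0136, -0.0017, 0.05, -0.009, -0.012, -0.052, 0.9],
  [0.0136, -0.0017, 0.0542, -0.009, -0.012, -0.052, 0.9],
  [0.0136, -0.0017, 0.0542, -0.009, -0.012, -0.052, 0.9],
])

```text
time: 22.83
tool_pos: [552.6, -198.7, 130.8]
tcp_rot: [-179.9, 30.0, -173.4]
ft_force: [-0.3, -0.1, -2.4]
finger_gap: 49.3
```

>>> jog_arm([
  [0, 0, 0, 0, 0, 0, 0.9],
  [0, 0, 0, 0, 0, 0, 0.9],
])

```text
time: 23.0
tool_pos: [553.2, -200.4, 133.2]
tcp_rot: [-179.6, 30.2, -173.2]
ft_force: [0.1, 0.2, -1.4]
finger_gap: 49.2
```

```bash
python3 snap.py w13; python3 -c "
from h import *
from bench import r
t=r.sense(); q=rackR(6.2); T=np.array([580.5,-196.5,78.4]); print(q.inv().apply(t['tool_pos']-T).round(2),(q.inv()*Rm(t['tcp_rot'])).as_rotvec(degrees=True).round(2))"
```

```text
23.05 [ 553.13 -200.55  133.27] [-179.6    30.19 -173.22] [-0.27  0.81 -1.71] 48.95156525167314
[ 581.06 -196.41   80.47] [ 179.99   30.02 -173.79]
[ -3.49  -1.07 -61.34] [ 0.11 -0.2  -0.5 ]
```

View pics/w13.png

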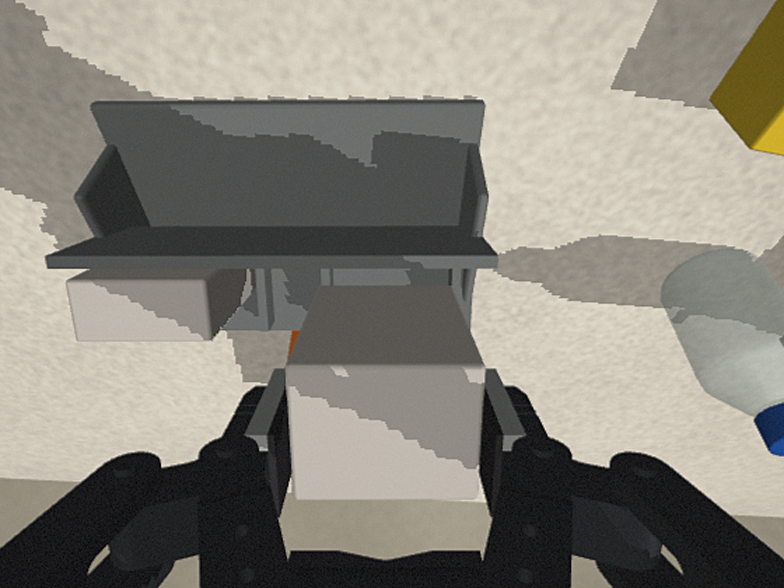

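```bash
python3 - <<'E'
from h import *
t=resync(); print(t["qd"].round(2))
T=np.array([580.5,-196.5,78.4]); q=rackR(6.2)
plan([(T+q.apply([-2,0,-12]),q)])
E
```

```text
[-0.42 -0.11  0.32  0.09 -0.07 -0.57]
row [0.0017, 0.0012, 0.0493, -0.002, 0.003, 0.009] dist 49 ang 0.6 rows>=1.2
```

>>> jog_arm([
  [0.0017, 0.0012, 0.013, -0.002, 0.003, 0.009, 0.9],
  [0.0017, 0.0012, 0.027, -0.002, 0.003, 0.009, 0.9],
  [0.0017, 0.0012, 0.039, -0.002, 0.003, 0.009, 0.9],
  [0.0017, 0.0012, 0.047, -0.002, 0.003, 0.009, 0.9],
  [0.0017, 0.0012, 0.0493, -0.002, 0.003, 0.009, 0.9],
])

```text
time: 23.47
tool_pos: [575.4, -196.4, 87.5]
tcp_rot: [179.9, 29.9, -173.9]
ft_force: [0.2, 0.7, -1.5]
finger_gap: 49.0
```

>>> jog_arm([
  [0, 0, 0, 0, 0, 0, 0.9],
  [0, 0, 0, 0, 0, 0, 0.9],
  [0, 0, 0, 0, 0, 0, 0.9],
])

```text
time: 23.72
tool_pos: [575.7, -197.1, 89.2]
tcp_rot: [180.0, 30.0, -173.8]
ft_force: [-0.8, -0.2, -2.3]
finger_gap: 49.5
```

```bash
python3 snap.py w14; python3 -c "
from h import *
from bench import r
t=r.sense(); q=rackR(6.2); T=np.array([580.5,-196.5,78.4]); print(q.inv().apply(t['tool_pos']-T).round(2),(q.inv()*Rm(t['tcp_rot'])).as_rotvec(degrees=True).round(2))
plan([(T+q.apply([-1.5,0,-3]),q),(T+q.apply([-1.5,0,-1.2]),q)])"
```

```text
23.7667 [ 575.67 -197.09   89.19] [ 179.98   30.   -173.8 ] [-0.53 -0.69 -2.19] 49.50240065687165
[ 576.2  -196.95   89.8 ] [ 179.99   30.02 -173.82]
[ -1.18  -0.06 -11.78] [-0.01 -0.    0.  ]
row [0.0005, -0.0, 0.009, 0.0, 0.0, -0.0] dist 9 ang 0.0 rows>=0.2
row [0.0005, -0.0, 0.0108, 0.0, 0.0, -0.0] dist 11 ang 0.0 rows>=0.3
```

View pics/w14.png

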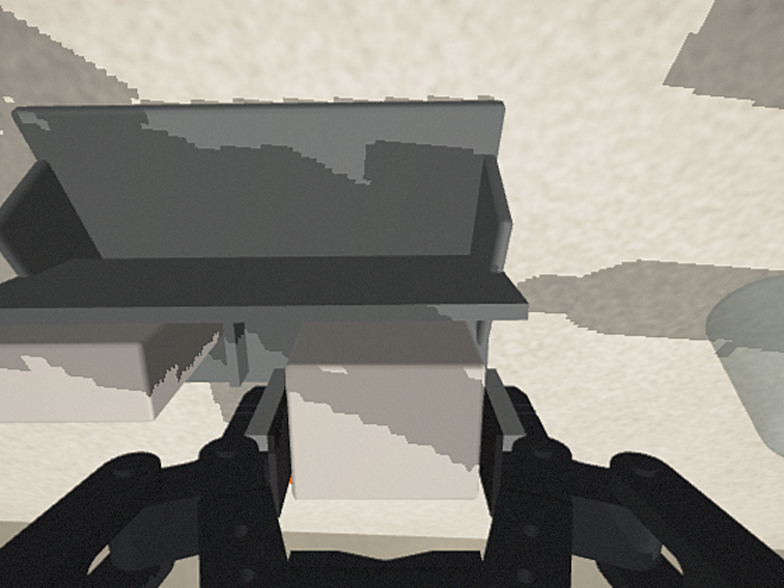

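>>> jog_arm([
  [-0.0005, 0, 0.004, 0, 0, 0, 0.9],
  [-0.0005, 0, 0.007, 0, 0, 0, 0.9],
  [-0.0005, 0, 0.009, 0, 0, 0, 0.9],
])

```text
time: 24.02
tool_pos: [580.5, -196.4, 80.8]
tcp_rot: [180.0, 30.0, -173.8]
ft_force: [-19.2, -0.9, 19.6]
finger_gap: 48.9
```

>>> jog_arm([
  [0, 0, 0.001, 0, 0, 0, 0.9],
  [0, 0, 0.001, 0, 0, 0, 0.9],
])

```text
time: 24.18
tool_pos: [580.7, -196.5, 80.9]
tcp_rot: [180.0, 29.9, -173.7]
ft_force: [-19.6, 1.1, 18.3]
finger_gap: 49.1
```

```bash
python3 -c "
from h import *
from bench import r
t=r.sense(); q=rackR(6.2); T=np.array([580.5,-196.5,78.4]); print(q.inv().apply(t['tool_pos']-T).round(2),(q.inv()*Rm(t['tcp_rot'])).as_rotvec(degrees=True).round(2),q.inv().apply(t['ft_force']).round(1))"
```

```text
[-1.4 -0.  -2.1] [-0.07  0.07 -0.04] [  7.6   3.2 -25.6]
```

>>> jog_arm([
  [0, 0, -0.0015, 0, 0, 0, 0.9],
  [0, 0, -0.002, 0, 0, 0, 0.25],
  [0, 0, -0.002, 0, 0, 0, 0.2],
  [0, 0, -0.002, 0, 0, 0, 0.2],
  [0, 0, -0.002, 0, 0, 0, 0.2],
])

```text
time: 24.6
tool_pos: [580.0, -196.2, 81.6]
tcp_rot: [179.9, 30.0, -173.8]
ft_force: [-0.5, -0.1, 0.5]
finger_gap: 68.5
```

```bash
python3 snap.py w15
```

```text
24.65 [ 579.9  -196.11   81.47] [ 179.93   29.95 -173.81] [-0.36  0.33 -0.96] 68.14410385653994
[ 581.14 -196.41   80.2 ] [ 179.99   30.02 -173.82]
```

View pics/w15.png

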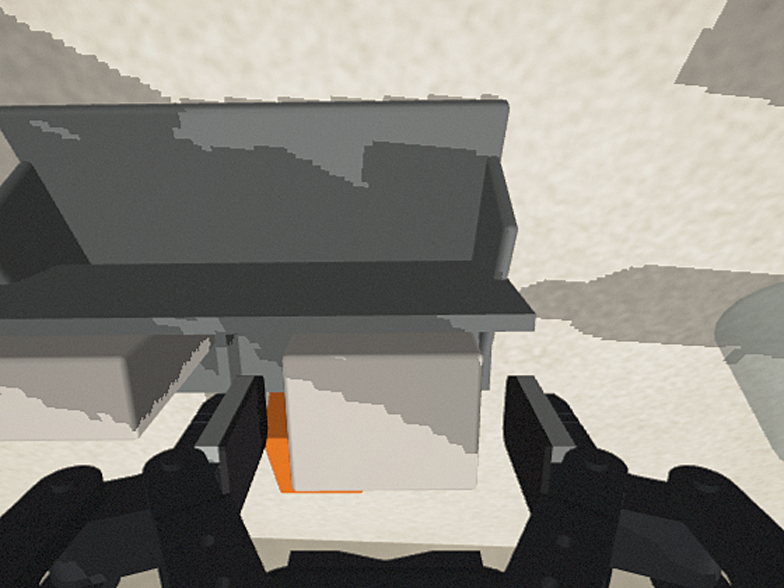

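>>> jog_arm([
  [0, 0, -0.02, 0, 0, 0, 0.2],
  [0, 0, -0.055, 0, 0, 0, 0.2],
  [0, 0, -0.095, 0, 0, 0, 0.2],
  [0, 0, -0.13, 0, 0, 0, 0.2],
  [0, 0, -0.14, 0, 0, 0, 0.2],
])

```text
time: 25.07
tool_pos: [510.8, -205.5, 208.9]
tcp_rot: [-179.7, 30.2, -173.7]
ft_force: [0.7, 0.2, 0.1]
finger_gap: 68.2
```

>>> jog_arm([
  [0, 0, 0, 0, 0, 0, 0],
  [0, 0, 0, 0, 0, 0, 0],
  [0, 0, 0, 0, 0, 0, 0],
])

```text
time: 25.32
tool_pos: [510.0, -203.3, 200.8]
tcp_rot: [179.8, 29.8, -173.9]
ft_force: [0.2, -0.1, 0.5]
finger_gap: 85.4
```

```bash
python3 snap.py w16
```

```text
25.3667 [ 509.87 -203.02  200.36] [ 179.76   29.81 -173.88] [ 0.19 -0.4   1.05] 85.56401571648072
[ 581.14 -196.41   80.2 ] [ 179.99   30.02 -173.82]
```

View pics/w16.png

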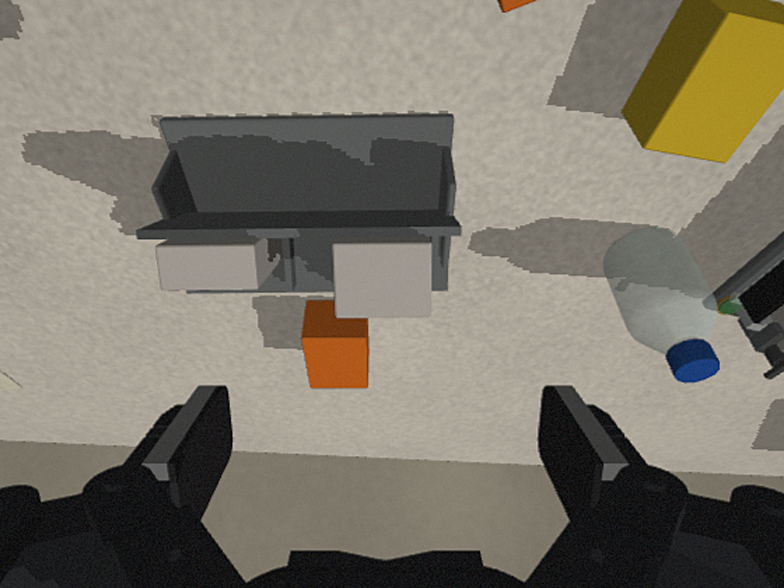

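```bash
python3 - <<'E'
from rack import *
W=json.load(open("pics/w16.json"))
uv=[((u+.5)/1.4-.5,(v+.5)/1.4-.5) for u,v in [(334,243),(430,241),(337,317),(431,317)]]
P=np.array([rk(a,45+b,c) for a,b,c in [(0,-25,70),(0,25,70),(40,-25,70),(40,25,70)]])
s=least_squares(lambda t:(proj(W,world(P,t))-np.array(uv)).ravel(),[567,-240,5]); print(s.x.round(1),s.fun.round(1),world(rk(20,45,35)[None],s.x).round(1))
t=resync()
plan1([552,190,300],downR(-12.1),4)
E
```

```text
[ 589.9 -240.4    7.5] [-1.5 -0.2  1.8 -0.  -1.   0.9  0.7 -0.1] [[ 583.8 -195.8   70.3]]
row [-0.0306, 0.0966, -0.0108, 0.022, 0.129, 0.078] dist 102 ang 8.7 rows>=2.4
row [-0.0211, 0.0984, -0.0163, 0.021, 0.129, 0.078] dist 102 ang 8.7 rows>=2.4
row [-0.0111, 0.0992, -0.0204, 0.022, 0.128, 0.078] dist 102 ang 8.7 rows>=2.4
row [-0.0006, 0.0992, -0.0234, 0.022, 0.129, 0.078] dist 102 ang 8.7 rows>=2.4
```

>>> jog_arm([
  [-0.0306, 0.0966, -0.0108, 0.022, 0.129, 0.078, 0],
  [-0.0306, 0.0966, -0.0108, 0.022, 0.129, 0.078, 0],
  [-0.0306, 0.0966, -0.0108, 0.022, 0.129, 0.078, 0],
])

```text
time: 25.62
tool_pos: [520.8, -105.2, 226.1]
tcp_rot: [179.0, 22.2, -179.0]
ft_force: [2.3, 1.1, 0.8]
finger_gap: 85.2
```

>>> jog_arm([
  [-0.0211, 0.0984, -0.0163, 0.021, 0.129, 0.078, 0],
  [-0.0211, 0.0984, -0.0163, 0.021, 0.129, 0.078, 0],
  [-0.0211, 0.0984, -0.0163, 0.021, 0.129, 0.078, 0],
])

```text
time: 25.87
tool_pos: [531.8, -3.5, 251.6]
tcp_rot: [178.7, 14.8, 176.7]
ft_force: [1.3, 0.6, 0.1]
finger_gap: 85.5
```

>>> jog_arm([
  [-0.0111, 0.0992, -0.0204, 0.022, 0.128, 0.078, 0],
  [-0.0111, 0.0992, -0.0204, 0.022, 0.128, 0.078, 0],
  [-0.0111, 0.0992, -0.0204, 0.022, 0.128, 0.078, 0],
])

```text
time: 26.12
tool_pos: [541.8, 96.2, 274.9]
tcp_rot: [179.1, 7.3, 172.4]
ft_force: [0.5, -0.2, -0.6]
finger_gap: 85.4
```

>>> jog_arm([
  [-0.0006, 0.0992, -0.0234, 0.022, 0.129, 0.078, 0],
  [-0.0006, 0.0992, -0.0234, 0.022, 0.129, 0.078, 0],
  [-0.0006, 0.0992, -0.0234, 0.022, 0.129, 0.078, 0],
  [-0.0006, 0.0992, -0.0234, 0.022, 0.129, 0.078, 0],
  [-0.0006, 0.0992, -0.0234, 0.022, 0.129, 0.078, 0],
])

```text
time: 26.53
tool_pos: [552.0, 190.9, 299.0]
tcp_rot: [-179.8, -0.0, 168.1]
ft_force: [0.6, -0.4, 0.1]
finger_gap: 85.1
```

>>> jog_arm([
  [0, 0, 0, 0, 0, 0, 0],
  [0, 0, 0, 0, 0, 0, 0],
  [0, 0, 0, 0, 0, 0, 0],
  [0, 0, 0, 0, 0, 0, 0],
])

```text
time: 26.87
tool_pos: [552.3, 188.4, 301.5]
tcp_rot: [-179.9, 0.2, 167.8]
ft_force: [-0.0, -0.2, -0.3]
finger_gap: 85.4
```

```bash
python3 snap.py w17; python3 -c "
import cv2
t=cv2.imread('pics/w17_raw.png')
cv2.imwrite('pics/w17c.png',cv2.resize(t[120:260,160:420],None,fx=3,fy=3.5,interpolation=cv2.INTER_CUBIC))"
```

```text
26.9167 [552.33 188.51 301.64] [-179.89    0.19  167.8 ] [-0.47  0.76  0.53] 85.55126806020736
[552.03 190.02 299.98] [-1.7999e+02  1.0000e-02  1.6789e+02]
```

View pics/w17c.png

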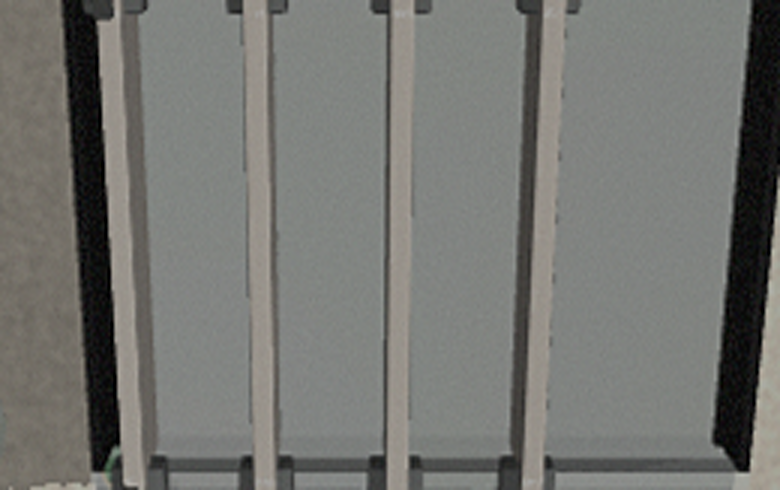

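```bash
python3 - <<'E'
from h import *
C=json.load(open('pics/w17.json')); I=cv2.imread('pics/w17_raw.png').astype(float)
d=(I[:,:,2]-I[:,:,0])  # R-B : bars pinkish
for v in (150,190,230):
    prof=I[v-3:v+4,160:360,2].mean(0)-I[v-3:v+4,160:360,0].mean(0); L=I[v-3:v+4,160:360].mean((0,2))
    out=[]
    m=((prof>6)&(L>140)).astype(np.uint8); n,lab=cv2.connectedComponents(m[None]); 
    for i in range(1,n):
        idx=np.where(lab[0]==i)[0]
        if 4<=len(idx)<=12: out.append((160+idx.mean(),len(idx)))
    ys=[inrow(atz(C,(u,v),70))[1].round(1) for u,_ in out]; print(v,ys,np.diff(ys).round(1),[w for _,w in out])
E
```

```text
150 [np.float64(0.1), np.float64(47.7), np.float64(95.8), np.float64(144.8)] [47.6 48.1 49. ] [7, 7, 6, 7]
190 [np.float64(0.5), np.float64(47.7), np.float64(95.8), np.float64(144.9)] [47.2 48.1 49.1] [7, 7, 7, 7]
230 [np.float64(-0.0), np.float64(47.7), np.float64(95.8), np.float64(144.5)] [47.7 48.1 48.7] [7, 7, 6, 6]
```

```bash
python3 -c "
from bench import r
print(r.hand_in()); print(r.sense()['time'])"
```

```text
the job is handed in; nothing more can be done
None
the job is handed in; nothing more can be done
```

I set all three combs with the thick block, put the block back in its own pocket, and handed the job in at about 27 s of the 72 s. No verdict was reported.

**How each gap was set:** I stood the block upright on the tray floor and pushed the next comb with the shut fingers until the force jumped.
- **Gap 0–1:** sliding took 8–10 N. I pushed on to about 27 N, against the clamped comb.
- **Gaps 1–2 and 2–3:** I stopped at about 15 N, low enough not to shift the comb already set.
- **Finger positions at contact:** these were 48.2 mm and 48.0 mm apart between successive combs, against the ideal 48 mm.

**Last checks:**
- **Comb spacing:** the final wrist picture gave about 47.5, 48.1 and 48.9 mm for the three gaps. At about 1 mm per pixel these scatter more than the contact readings, but all are inside the 46.5–49.5 mm limits.
- **Block:** its centre measured about 1 mm from where it started. It sits in its pocket as before, is released, and the gripper is clear.
- **Other objects:** nothing showed contact with the thinner block, bottle, beaker or tube rack, and the thinner block and bottle looked unmoved in the last rack view. I did not measure any of them again, and I did not look at the beaker or tube rack again at the end.

**One disagreement:** the white comb bars measured about 165 mm long in the pictures, not the stated 146 mm. I did not use that length for anything.

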